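# Seat a pillow-block bearing on its studs and grease it

## Task

Set the pillow-block bearing fully down over the two studs of its steel seat, with its tilted grease nipple at the end nearer the robot, and let go of it. Then take the push-type grease gun from the tool rack, press its coupler squarely onto the nipple until it snaps on, and keep pushing along the nipple's axis until the gun's spring is nearly fully pressed in. Finish while still gripping the gun and holding it pressed there; leave the other tools and parts where they are.

Things in the scene. Friction and masses are not known exactly. Their poses are not given: they have to be found in the camera images.
- seat: Fixed dark steel bearing seat: foot plate 190 x 75 x 8 mm with a flat riser 150 x 46 mm on it, top 32 mm above the bench. Two upright studs on top at x = +-47.5, y = 0 mm: 10 mm diameter, 28 mm high (to 60 mm above the bench), last 6 mm tapered to 5 mm. Origin: centre of underside, on the bench; x from stud to stud, its -x end is the one nearer the robot; z up.
- seat_top (a point): Centre of the seat's flat top, midway between the studs, 32 mm above the bench; axes as the seat's. The seated bearing's origin lies here.
- bearing: Loose grey cast-iron pillow-block bearing, 0.5 to 0.8 kg. Flat foot 127 (x) x 38 (y) x 14 mm with two slots through it at x = +-47.5, y = 0 mm, each 18 mm long (x), 13 mm wide (y). Above the foot a round upright housing: 62 mm diameter, axis along y at 33 mm height, top at 64 mm, shoulders sloping to the foot. Origin: centre of underside; starts on the bench, z up.
- bearing_grip (a point): Where to grip the bearing from above: in the housing, 43 mm above the bearing's origin, axes as the bearing's. The housing's flat sides are 30 mm apart (close along y). Fingertips should stay 22 mm or more over the underside (the foot is wider), and the gripper's body above the nipple's tip, 86 mm over the underside.
- nipple (a point): Centre of the ball-shaped brass head (9 mm diameter) of the bearing's grease nipple, at (-28, 0, 81.8) mm in the bearing's frame. Its z axis is the nipple's axis, pointing outward: tilted 30 degrees from the bearing's z toward the bearing's -x. Behind the head a 6 mm neck; 14 mm behind the head's centre an 11 mm hexagon.
- rack: Fixed dark steel tool rack: a plate 70 (x) x 260 (y) mm, top 126 mm above the bench, on two end panels, with three 34 mm holes at y = -85, 0 and 85 mm. The grease gun, a screwdriver and a cold chisel hang upright in the holes, in any order. Origin: centre of underside, on the bench.
- gun: Loose push-type grease gun, 0.3 to 0.5 kg, 175 mm long, hanging upright, nozzle down, in a rack hole by a steel collar (46 mm diameter, 6 mm thick). Origin: on its axis under the collar, level with the rack plate's top; z from nozzle to rear end. Below: 29 mm aluminium barrel to z = -34 mm, 11 mm nozzle tube, coupler (21 mm, mouth 27 mm outside) to z = -109 mm.
- gun_grip (a point): Where to grip the gun, fingers along its axis: 27 mm above the gun's origin, axes as the gun's, in the black hexagonal grip, 30 mm across flats, that runs from the collar's top (z = 6 mm) to 56 mm; flats face +-y and every 60 degrees from there. A 29 mm round end cap follows to z = 66 mm. Fingertips may push on the collar.
- coupler (a point): Point on the gun's axis in the coupler where the nipple's head centre lies when snapped on and home; axes as the gun's. 96 mm from the gun's origin along -z when the spring is free; 13 mm inside the flared mouth (opening 18 mm, narrowing to a 12 mm bore). Four spring jaws meet the head 8 mm before home, resist up to about 10 N and snap behind it about 4 mm before home.
- gun_stroke (a joint): How far (m) the nozzle tube with its coupler is pushed into the gun's barrel: 0 free, 0.016 at the stop. Its spring starts at 10 N and adds 0.5 N per mm (18 N at the stop). Once snapped on, the gun's body must advance along the nipple's axis by the stroke. Nearly fully in: 0.011 or more.
- screwdriver: Bystander in the rack: screwdriver with a round grey handle, 39 mm across, 80 mm above the rack plate; origin under its handle, level with the plate's top.
- chisel: Bystander in the rack: cold chisel with a 50 mm rubber guard disc and a dark 16 mm hexagonal shank to 68 mm above the rack plate; origin under the disc, level with the plate's top.
- insert: Bystander: spare ball-bearing ring, 47 mm diameter, 15 mm high, lying flat; origin under its centre.
- socket: Bystander: dark socket, 30 mm diameter, 45 mm high, standing; origin under its centre.
- wrench: Bystander: flat spanner 190 mm long (along its x), 36 mm wide, 8 mm thick, lying; origin under its middle.
- spray_can: Bystander: white spray can, 58 mm diameter, 175 mm tall; origin under its centre.
- cartridge: Bystander: white grease cartridge with black ends, 56 mm diameter, 160 mm tall, standing; origin under its centre.

How it is judged:
On the way, in this order (a step that is already met when the one before it is completed fails the run):
1. the bearing sits fully down over both studs, nipple at the end nearer the robot, and is let go (horizontal distance between bearing and seat_top below 0.006 m and z of bearing in the frame of seat_top between -0.004 and 0.004 m and angle between the z axis of bearing and the z axis of seat, either way round below 0.06 rad and x of nipple in the frame of seat_top below -0.01 m and contact force between the fingers and bearing below 0.3 N and linear speed of bearing below 0.02 m/s), for 0.3 s.
2. the coupler is snapped squarely onto the nipple (distance between coupler and nipple below 0.003 m and angle between the z axis of gun and the z axis of nipple, either way round below 0.15 rad and horizontal distance between bearing and seat_top below 0.006 m and z of bearing in the frame of seat_top between -0.004 and 0.004 m and angle between the z axis of bearing and the z axis of seat, either way round below 0.06 rad and x of nipple in the frame of seat_top below -0.01 m), for 0.2 s.
At the end, for the whole second after the job is handed in: Bearing fully down on its studs (4 mm), nipple at the near end; coupler home on the nipple within 3 mm and square within 0.15 rad; gun pressed in 11 mm or more of its 16 mm stroke, pushing with over 8 N, gripped in the fingers, still, and clear of the rack (all of step 2 and value of joint gun_stroke above 0.011 m and contact force between gun and bearing above 8 N and contact force between the fingers and gun above 5 N and height (world z) of gun above 0.12 m and contact force between gun and rack below 0.5 N and linear speed of gun below 0.02 m/s); the arm keeps its last pose, push and grip.
It fails at once if a bystander (another tool, part or can) is moved more than 30 mm (distance of any of screwdriver, chisel, insert, socket, wrench, spray_can, cartridge from where it was at the start of the episode above 0.03 m).
It also fails if it takes over 62 s, if anything falls off the work surface, if the arm or the gripper's body presses on something with over 40 N, if the wrist force passes 120 N, or if a joint passes its speed limit or range.

## Robot

A 6-joint arm with a two-finger parallel gripper is mounted at the origin on the work surface. World frame = base frame: x ahead of the robot, y to its left, z up, the work surface at z = 0. Lengths are in m, angles in rad, forces in N, time in s.
With the tool pointing down it reaches from about 0.375 to 0.9 m from the base axis. Payload 3.1 kg.
Tool frame: the origin (TCP) lies between the finger pads; the fingertips stand 11 mm ahead of it and the grasp point (between the pads) lies 8 mm behind it; z points along the fingers, y is the direction in which the jaws open and shut (so a half turn about z gives the same grasp; the last joint's range is limited). The gripper opens to 85 mm and grips with 20 to 120 N. Pads are 22 mm wide; open, the fingers measure 114 mm over their backs; the gripper's body (76 mm by 85 mm) begins 54 mm behind the grasp point. The pads swing forward as they close: fully open they stand 13 mm farther back than shut.
Start: joints at [-1.466, 0.527, 1.433, -0, 1.181, -0.178], TCP at [0.174, -0.6, 0.212] pointing down, gripper open.
Joint ranges: [-3.08, 3.08], [-0.75, 2.2], [0.22, 2.44], [-1.43, 4.57], [0, 2.65], [-2.85, 2.85]. Speed limits (rad/s): [2.79, 2.79, 3.14, 3.14, 3.14, 3.14].

## Interface

Orientations are given as a unit quaternion [x, y, z, w].
In Python, from station import manip gives the robot as it stands.
- The arm moves only by the tool move_arm, never from a script. Its argument "deltas" is a list of rows, each a list of 5 numbers: the shift along the tool's x, y, z in units of 40 cm (1.0 is 40 cm), then the turn about the tool's z in units of 0.5 rad (1.0 is 0.5 rad), then the opening in per cent of the stroke, from 0 (shut) to 100 (fully open). In form: [[x, y, z, twist, grip], ...]. A call has exactly 8 rows; each row is the pose to reach, as a shift and turn from the pose commanded when the call began, along the tool's axes at that moment; what a row does not reach only later rows make up. A row lasts 1/12 s, in which the tool goes at most 41.7 mm and 7.16 degrees, less where a joint would pass 70% of its speed; a pose out of reach is approached as far as the arm can. A call with a number of a shift or a turn outside -1 to 1 is refused whole. A call with a gripper value outside its range is refused whole. The fingers move at their own pace and stop on an object; "force" is the grip in N (left out, the last holds). Time passes only in rows, so rows that repeat a pose let the fingers close, or fill a call up. It gives the time, the measured TCP pose, the force and the opening at its end, in the units of the state.
- manip.sense(): the state, without advancing time (a new reading comes with each control period).
- manip.snapshot(name): name is "side" or "top"; returns (picture, depth): 480x640x3 uint8, red, green, blue; 480x640 float32, m along the optical axis (not along the pixel's ray), 0 where there is no reading.
- manip.get_calibration(name): a dict with "vfov" (degrees; the focal length in pixels is half the picture's height over the tangent of half this angle, whatever the lens; pixels are square), "cx", "cy" (the principal point, pixels), "D" ([k1, k2, p1, p2, k3] as OpenCV has them; the pictures are not rectified), "pose" (4x4, takes a point from camera to world coordinates). Camera axes: x right, y down, z forward; pixel columns grow to the right and rows downward; lengths in m; the calibration is good to about 2 mm. A picture is of the moment at which its call begins. get_calibration takes no time and is no camera call.
- manip.sign_off(): hands the job in, once; it reports no verdict.
The state is a dict: "t": time; "q": joint angles; "qd": joint speeds; "tau": joint torques, N m; "tcp_pos": TCP position; "tool_rot": TCP orientation; "force": force on the tool from outside, world axes, zero at the start; "ft_torque": the same for the moment, N m; "finger_gap": opening from 0.0 (shut) to 1.0 (fully open).
Only numpy, scipy, OpenCV 4.12 (cv2) and the standard library are available. Lean on these libraries where they do the work, as an engineer would, in place of code of your own. Each camera call takes 0.05 s, during which the arm holds its last target.

## Working session

There is one attempt and no reset: what is moved stays moved. The work goes in short steps, Python scripts to look and compute and a tool call to move; the robot and the scene stay as the last step left them, time stands still between calls to the robot, and variables do not carry over. Pictures are saved under pics/ and viewed, and the job is handed in when it is done.

Besides the shell and the picture viewer there is one more tool, called after "Emit:" in YAML: its name, and indented under it one key for each argument. move_arm: Moves the arm, as the interface text tells. Its arguments: {"type":"object","properties":{"deltas":{"type":"array","items":{"type":"array","items":{"type":"number"}}},"force":{"type":"number"}},"required":["deltas"]}

```bash
ls -la; mkdir -p pics
cat > h.py <<'E'
import numpy as np, cv2, os
from station import manip
def K(n):
    c=manip.get_calibration(n); f=240/np.tan(np.radians(c['vfov'])/2)
    return np.array([[f,0,c['cx']],[0,f,c['cy']],[0,0,1]]),np.array(c['D'],float),np.array(c['pose'],float)
def snap(n,name):
    p,d=manip.snapshot(n); cv2.imwrite(f'pics/{name}.png',p[:,:,::-1]); np.save(f'pics/{name}.npy',d); return p,d
def world(n,uv,depth):
    k,D,P=K(n); uv=np.asarray(uv,float).reshape(-1,1,2)
    r=cv2.undistortPoints(uv,k,D)[:,0]; d=np.asarray(depth,float).reshape(-1)
    c=np.c_[r*d[:,None],d]; return c@P[:3,:3].T+P[:3,3]
def onplane(n,uv,z):
    k,D,P=K(n); uv=np.asarray(uv,float).reshape(-1,1,2)
    r=cv2.undistortPoints(uv,k,D)[:,0]; r=np.c_[r,np.ones(len(r))]@P[:3,:3].T
    s=(z-P[2,3])/r[:,2]; return P[:3,3]+r*s[:,None]
def proj(n,X):
    k,D,P=K(n); R=P[:3,:3].T; t=-R@P[:3,3]
    return cv2.projectPoints(np.asarray(X,float).reshape(-1,1,3),cv2.Rodrigues(R)[0],t,k,D)[0][:,0]
def cloud(n,d):
    v,u=np.mgrid[0:480,0:640]; return world(n,np.c_[u.ravel(),v.ravel()],d.ravel()).reshape(480,640,3)
E
python3 - <<'E'
from h import *
np.set_printoptions(precision=4,suppress=True)
print(manip.sense()); print([a for a in dir(manip) if a[0]!='_'])
for n in('side','top'): print(n,K(n)); snap(n,n+'0')
E
```

```text
total 12
drwxr-xr-x  3 agent agent 4096 Dec  7 13:58 .
drwxr-xr-x 23 root  root  4096 Dec  7 13:58 ..
drwxr-xr-x  2 agent agent 4096 Dec  7 13:58 pics
{'t': 0.0, 'q': array([-1.4665,  0.5285,  1.4339, -0.    ,  1.1814, -0.1785]), 'qd': array([-0.0008, -0.0013, -0.0006, -0.0024,  0.0016,  0.0003]), 'tau': array([ -0.0018, -44.2358, -17.8024,  -0.0002,   0.0082,   0.    ]), 'tcp_pos': array([ 0.1744, -0.5994,  0.2109]), 'tool_rot': array([ 0.99  ,  0.1409,  0.    , -0.0011]), 'force': array([-1.1657,  0.5565,  0.5641]), 'ft_torque': array([-0.041 , -0.0314, -0.0133]), 'finger_gap': 1.0008463476061094}
['PlanningError', 'get_calibration', 'sense', 'sign_off', 'snapshot']
side (array([[532.8743,   0.    , 319.5515],
       [  0.    , 532.8743, 234.9921],
       [  0.    ,   0.    ,   1.    ]]), array([0.0537, 0.    , 0.    , 0.    , 0.    ]), array([[ 0.973 , -0.1292,  0.1915,  0.3635],
       [-0.2303, -0.4787,  0.8472, -0.9224],
       [-0.0177, -0.8684, -0.4955,  0.6596],
       [ 0.    ,  0.    ,  0.    ,  1.    ]]))
top (array([[608.459 ,   0.    , 316.2849],
       [  0.    , 608.459 , 239.9124],
       [  0.    ,   0.    ,   1.    ]]), array([-0.0142,  0.    ,  0.    ,  0.    ,  0.    ]), array([[-0.0109, -0.9915,  0.13  ,  0.3521],
       [-0.9999,  0.0093, -0.0133, -0.0115],
       [ 0.012 , -0.1301, -0.9914,  1.5868],
       [ 0.    ,  0.    ,  0.    ,  1.    ]]))
```

View pics/side0.png

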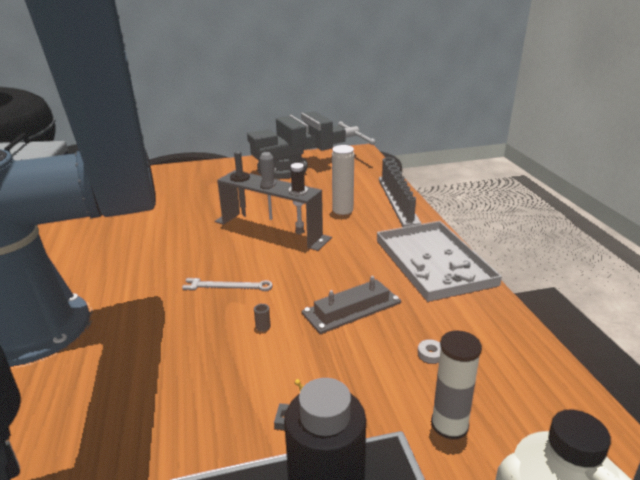

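View pics/top0.png

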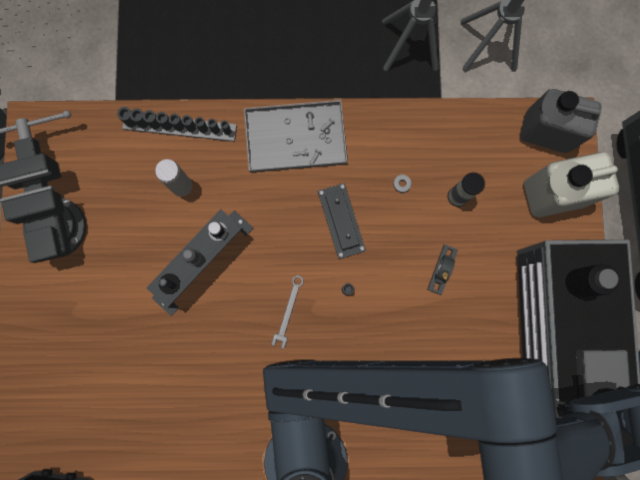

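Run:
```python
from h import *
p=cv2.imread('pics/top0.png')
def crop(img,x,y,w,h,s,name):
    cv2.imwrite(f'pics/{name}.png',cv2.resize(img[y:y+h,x:x+w],None,fx=s,fy=s,interpolation=cv2.INTER_CUBIC))
crop(p,305,175,80,90,6,'c_seat'); crop(p,415,235,60,70,8,'c_bear'); crop(p,140,200,125,120,5,'c_rack')
crop(cv2.imread('pics/side0.png'),195,140,150,120,5,'c_rackside')
```

```text
(no output)
```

View pics/c_seat.png

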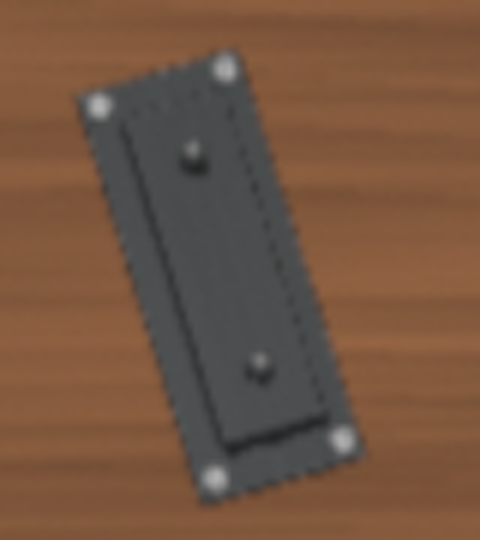

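View pics/c_bear.png

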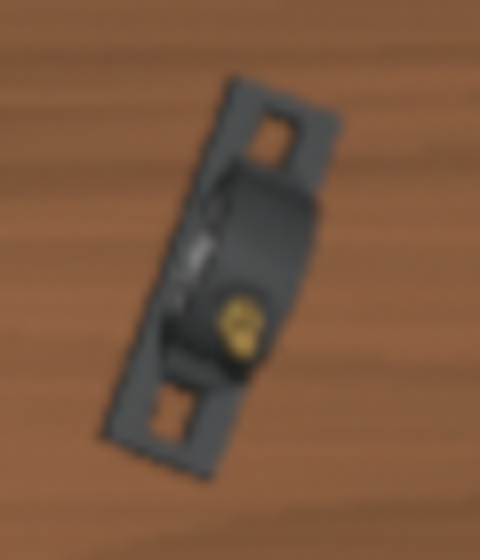

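View pics/c_rack.png

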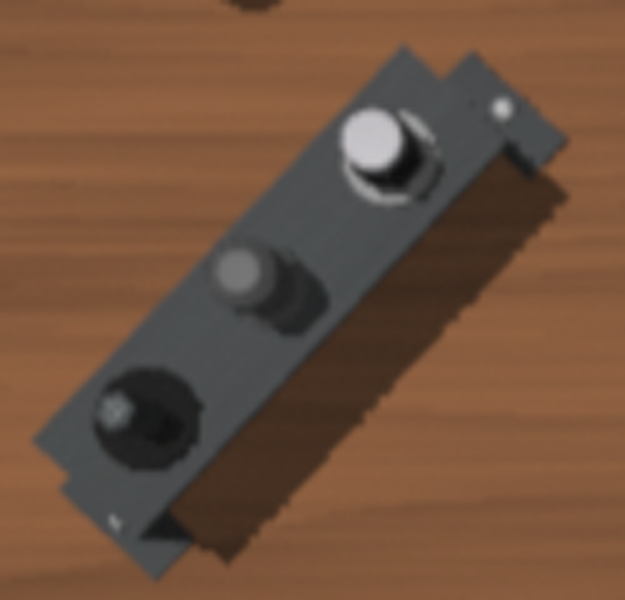

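View pics/c_rackside.png

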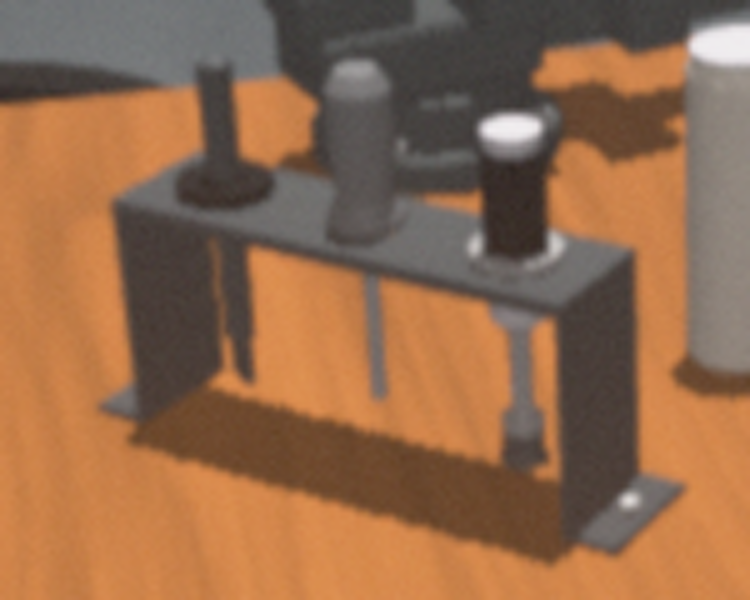

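Run:
```python
from h import *
np.set_printoptions(precision=4,suppress=True)
def c(o,s,pts): return np.array(pts,float)/s+np.array(o)-0.5+0.5/s
S=onplane('top',c((305,175),6,[(78,95),(232,50),(362,458),(205,503)]),.008)
print('seat',S,S.mean(0)); 
ax=(S[0]+S[1]-S[2]-S[3]);print('len',np.linalg.norm(ax)/2,'wid',np.linalg.norm(S[0]-S[1]),np.linalg.norm(S[2]-S[3]),'yaw',np.arctan2(ax[1],ax[0]))
st=onplane('top',c((305,175),6,[(193,143),(260,357)]),.06); print('studs',st,st.mean(0),np.linalg.norm(st[0]-st[1]),np.arctan2(*(st[0]-st[1])[1::-1]))
B=onplane('top',c((415,235),8,[(232,75),(343,120),(213,480),(100,437)]),.014)
print('bear',B,B.mean(0)); ax=(B[0]+B[1]-B[2]-B[3]);print('len',np.linalg.norm(ax)/2,np.linalg.norm(B[0]-B[1]),np.linalg.norm(B[2]-B[3]),'yaw',np.arctan2(ax[1],ax[0]))
print('nip',onplane('top',c((415,235),8,[(243,322)]),.0818))
print('gun cap',onplane('top',c((140,200),5,[(372,140)]),.192))
print('gun collar',onplane('top',c((140,200),5,[(392,157)]),.132))
d=np.load('pics/top0.npy'); C=cloud('top',d)
# rack plate points
m=(abs(C[...,2]-.126)<.006); pts=C[m]; uv=np.argwhere(m)
sel=(uv[:,1]>130)&(uv[:,1]<270)&(uv[:,0]>195)&(uv[:,0]<320); r=cv2.minAreaRect(pts[sel][:,:2].astype(np.float32)); print('rack',r, sel.sum(), pts[sel][:,2].mean())
# gun cap by depth
for lo,hi,nm in((.18,.205,'cap'),):
  m=(C[...,2]>lo)&(C[...,2]<hi); uv=np.argwhere(m); sel=(uv[:,1]>205)&(uv[:,1]<232)&(uv[:,0]>215)&(uv[:,0]<250); print(nm,C[m][sel].mean(0),sel.sum(),np.ptp(C[m][sel],axis=0))
# bench and bearing, riser heights
print('bench z',C[290:310,400:420,2].mean(), 'riser',C[218:224,338:344,2].mean(),'housing top',C[262:266,443:447,2])
```

```text
seat [[ 0.6911 -0.0375  0.008 ]
 [ 0.7108 -0.1058  0.008 ]
 [ 0.5288 -0.1594  0.008 ]
 [ 0.5098 -0.0907  0.008 ]] [ 0.6101 -0.0984  0.008 ]
len 0.18928532820930277 wid 0.0710761612914205 0.07132061246883822 yaw 0.28604361674893447
studs [[ 0.6587 -0.0854  0.06  ]
 [ 0.5664 -0.1123  0.06  ]] [ 0.6125 -0.0989  0.06  ] 0.09612589713662018 0.283850030849622
bear [[ 0.5445 -0.3651  0.014 ]
 [ 0.5294 -0.4009  0.014 ]
 [ 0.4128 -0.3539  0.014 ]
 [ 0.427  -0.3177  0.014 ]] [ 0.4784 -0.3594  0.014 ]
len 0.12620890083685707 0.03887366222851372 0.038864570749411353 yaw -0.382809559462253
nip [[ 0.4589 -0.3503  0.0818]]
gun cap [[0.5659 0.2062 0.192 ]]
gun collar [[0.5667 0.2059 0.132 ]]
rack ((0.5047388672828674, 0.26437249779701233), (0.07225872576236725, 0.26071903109550476), 47.19291305541992) 2237 0.12649416525963159
cap [0.5663 0.2053 0.1915] 141 [0.0309 0.0298 0.0186]
bench z 0.007903665916083142 riser 0.03217741740031503 housing top [[0.0611 0.0553 0.062  0.0605]
 [0.0642 0.0723 0.0622 0.0619]
 [0.0682 0.0685 0.0677 0.064 ]
 [0.0655 0.0616 0.0616 0.0658]]
```

```bash
python3 - <<'E'
from h import *
np.set_printoptions(precision=4,suppress=True)
p=cv2.imread('pics/side0.png')
# overlay predicted
def dots(n,p,X,col):
    for u,v in proj(n,X): cv2.circle(p,(int(round(u*6)),int(round(v*6))),3,col,-1)
def frame(c,yaw,pts):
    R=np.array([[np.cos(yaw),-np.sin(yaw)],[np.sin(yaw),np.cos(yaw)]]); pts=np.array(pts,float); return np.c_[pts[:,:2]@R.T+c,pts[:,2]]
seat=frame((.611,-.0986),.285,[(sx*.095,sy*.0375,.008) for sx in(-1,1) for sy in(-1,1)]+[(sx*.0475,0,.06) for sx in(-1,1)]+[(sx*.075,sy*.023,.032) for sx in(-1,1) for sy in(-1,1)])
bear=frame((.4784,-.3594),-.383,[(sx*.0635,sy*.019,.014) for sx in(-1,1) for sy in(-1,1)]+[(sx*.0635,sy*.019,0) for sx in(-1,1) for sy in(-1,1)]+[(-.028,0,.0818)])
gun=np.array([[.566,.206,.192],[.566,.206,.132]])
for n in('side','top'):
    p=cv2.resize(cv2.imread(f'pics/{n}0.png'),None,fx=6,fy=6,interpolation=cv2.INTER_CUBIC)
    for X in(seat,bear,gun): dots(n,p,X,(0,255,0))
    for nm,X in(('s',seat),('b',bear),('g',gun)):
        u,v=proj(n,X).mean(0)*6; u=int(u);v=int(v); cv2.imwrite(f'pics/ov_{n}_{nm}.png',p[max(0,v-290):v+290,max(0,u-300):u+300])
E
cd pics; python3 -c "
import cv2,numpy as np
for n in('side','top'):
  ims=[cv2.resize(cv2.imread(f'ov_{n}_{k}.png'),(400,400)) for k in 'sbg']
  cv2.imwrite(f'ovm_{n}.png',np.hstack(ims[:2])); cv2.imwrite(f'ovg_{n}.png',ims[2])"
```

```text
(no output)
```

View pics/ovm_side.png

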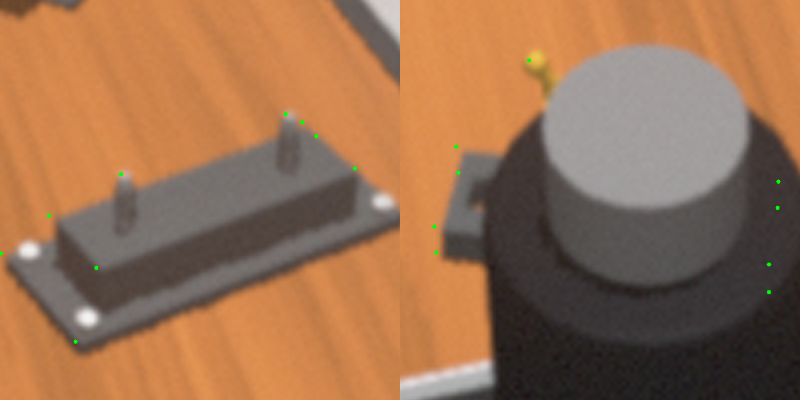

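View pics/ovm_top.png

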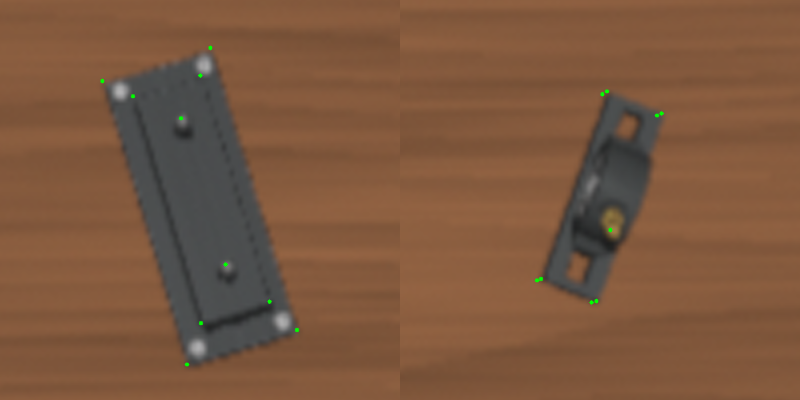

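View pics/ovg_side.png

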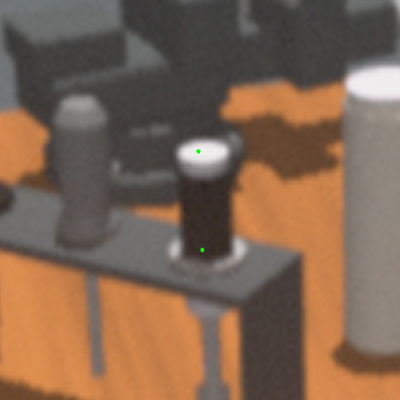

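Emit:
move_arm:
  deltas:
    - [0.04, -0.016, 0, 0.1, 100]
    - [0.14, -0.056, 0, 0.3, 100]
    - [0.25, -0.1, 0, 0.5, 100]
    - [0.36, -0.14, 0, 0.7, 100]
    - [0.46, -0.18, 0, 0.9, 100]
    - [0.57, -0.22, 0, 1, 100]
    - [0.67, -0.27, 0, 1, 100]
    - [0.78, -0.31, 0, 1, 100]
  force: 60

```text
t: 0.77
tcp_pos: [0.419, -0.4085, 0.2115]
tool_rot: [0.994, -0.109, -0.0, -0.001]
force: [0.1, 0.1, 0.2]
finger_gap: 1.002
```

```bash
cat > d.py <<'E'
import sys
from h import *
from scipy.spatial.transform import Rotation as Ro
np.set_printoptions(precision=4,suppress=True)
def delta(target,yaw=None,s=None):
    s=s or manip.sense(); R=Ro.from_quat(s['tool_rot']); d=R.inv().apply(np.array(target)-s['tcp_pos'])/.4
    y=np.arctan2(*R.as_matrix()[1::-1,0]); tw=None
    if yaw is not None: tw=-((yaw-y+np.pi/2)%np.pi-np.pi/2)/.5
    print('t',s['t'],'tcp',s['tcp_pos'],'yaw',y,'z',R.as_matrix()[:,2],'F',s['force'],'gap',s['finger_gap'],'q6',s['q'][5],'\n delta',d,tw)
if __name__=='__main__':
    a=[float(v) for v in sys.argv[1:]]; delta(a[:3],a[3] if len(a)>3 else None)
E
python3 d.py .480 -.360 .037 -.383
```

```text
t 0.7667 tcp [ 0.419  -0.4085  0.2115] yaw -0.21754382959284954 z [-0.0008  0.0012 -1.    ] F [0.1257 0.1065 0.2063] gap 1.001918510823754 q6 0.8248851417325682 
 delta [ 0.1232 -0.1508  0.4362] 0.3309123408143009
```

Emit:
move_arm:
  deltas:
    - [0.04, -0.05, 0.05, 0.15, 100]
    - [0.08, -0.1, 0.12, 0.33, 100]
    - [0.08, -0.1, 0.19, 0.33, 100]
    - [0.08, -0.1, 0.2, 0.33, 100]
    - [0.08, -0.1, 0.2, 0.33, 100]
    - [0.08, -0.1, 0.2, 0.33, 100]
    - [0.08, -0.1, 0.2, 0.33, 100]
    - [0.08, -0.1, 0.2, 0.33, 100]

```text
t: 1.43
tcp_pos: [0.4582, -0.3801, 0.1337]
tool_rot: [0.982, -0.191, 0.001, 0.001]
force: [0.9, 0.0, 0.0]
finger_gap: 1.001
```

```bash
python3 d.py .480 -.360 .037 -.383
python3 - <<'E'
from h import *
p,d=snap('side','s1'); q,_=snap('top','t1')
cv2.imwrite('pics/m1.png',np.hstack([cv2.resize(p[300:480,180:420],(400,300)),cv2.resize(q[190:340,350:550],(400,300))])[:,:,::-1])
E
```

```text
t 1.4333 tcp [ 0.4582 -0.3801  0.1337] yaw -0.3836482336357341 z [ 0.0022 -0.0028 -1.    ] F [0.8623 0.0198 0.0374] gap 1.000685369937834 q6 1.0745162764489125 
 delta [ 0.031  -0.0673  0.2418] -0.001296467271468149
```

View pics/m1.png

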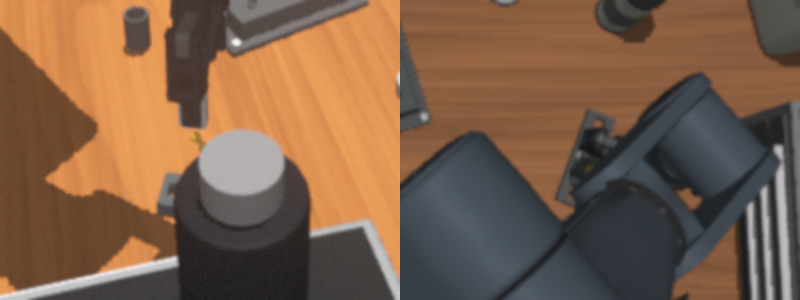

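Emit:
move_arm:
  deltas:
    - [0.03, -0.067, 0, 0, 100]
    - [0.03, -0.067, 0.04, 0, 100]
    - [0.03, -0.067, 0.12, 0, 100]
    - [0.03, -0.067, 0.2, 0, 100]
    - [0.03, -0.067, 0.24, 0, 100]
    - [0.03, -0.067, 0.24, 0, 100]
    - [0.03, -0.067, 0.24, 0, 100]
    - [0.03, -0.067, 0.24, 0, 100]

```text
t: 2.2
tcp_pos: [0.4799, -0.3591, 0.0374]
tool_rot: [0.982, -0.19, 0.001, 0.001]
force: [-0.7, -0.8, 0.1]
finger_gap: 1.0
```

```bash
python3 d.py .480 -.360 .037 -.383
python3 - <<'E'
from h import *
p,d=snap('side','s2'); q,_=snap('top','t2')
cv2.imwrite('pics/m2.png',np.hstack([cv2.resize(p[330:480,200:400],(400,300)),cv2.resize(q[190:340,350:550],(400,300))])[:,:,::-1])
E
```

```text
t 2.2 tcp [ 0.4799 -0.3591  0.0374] yaw -0.3825714564529167 z [ 0.002  -0.0021 -1.    ] F [-0.6727 -0.795   0.1146] gap 1.0002773857100538 q6 1.1246853235509602 
 delta [0.001 0.002 0.001] 0.000857087094166431
```

View pics/m2.png

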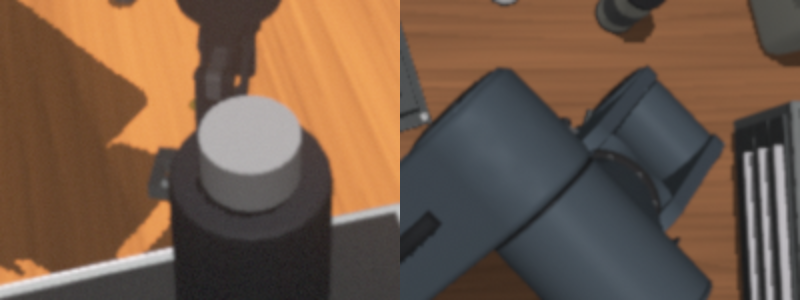

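At the grip pose, with no contact force. Closing.

Emit:
move_arm:
  deltas:
    - [0, 0, 0, 0, 0]
    - [0, 0, 0, 0, 0]
    - [0, 0, 0, 0, 0]
    - [0, 0, 0, 0, 0]
    - [0, 0, 0, 0, 0]
    - [0, 0, 0, 0, 0]
    - [0, 0, 0, 0, 0]
    - [0, 0, 0, 0, 0]
  force: 70

```text
t: 2.97
tcp_pos: [0.4794, -0.3587, 0.0368]
tool_rot: [0.982, -0.19, 0.0, 0.001]
force: [-1.4, -1.1, 5.9]
finger_gap: 0.315
```

Emit:
move_arm:
  deltas:
    - [0, 0, -0.02, 0, 0]
    - [0, 0, -0.06, 0, 0]
    - [0, 0, -0.12, 0, 0]
    - [0, 0, -0.18, 0, 0]
    - [0, 0, -0.24, 0, 0]
    - [0, 0, -0.29, 0, 0]
    - [0, 0, -0.31, 0, 0]
    - [0, 0, -0.31, 0, 0]

```text
t: 3.63
tcp_pos: [0.4797, -0.3582, 0.1613]
tool_rot: [0.982, -0.19, 0.001, 0.001]
force: [0.5, -1.1, -6.0]
finger_gap: 0.317
```

```bash
python3 d.py .611 -.0985 .16 .285
python3 - <<'E'
from h import *
p,d=snap('side','s3'); 
cv2.imwrite('pics/m3.png',cv2.resize(p[240:480,200:520],(800,600))[:,:,::-1])
E
```

```text
t 3.6333 tcp [ 0.4797 -0.3582  0.1613] yaw -0.38205367401042495 z [ 0.002  -0.0019 -1.    ] F [ 0.534  -1.1185 -5.9924] gap 0.3174092424583652 q6 1.1247282581761875 
 delta [ 0.0625 -0.7248  0.0027] -1.3341073480208498
```

View pics/m3.png

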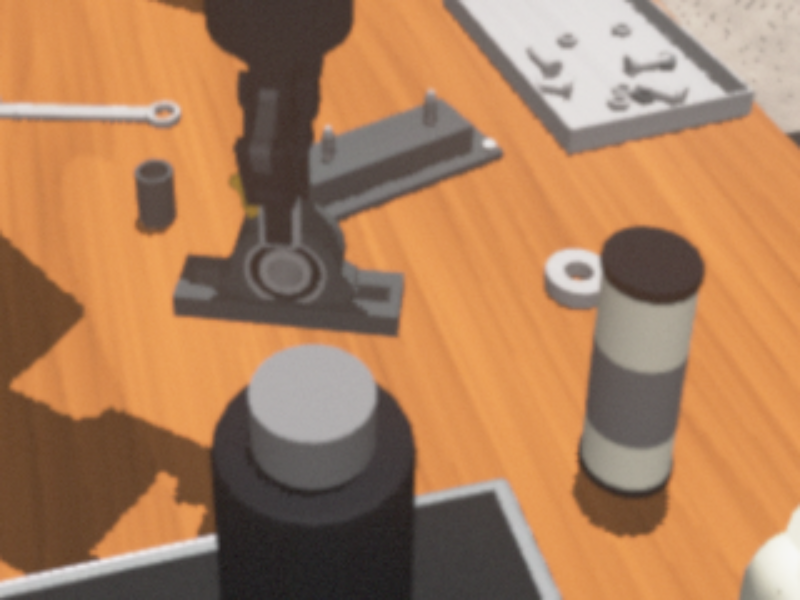

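Emit:
move_arm:
  deltas:
    - [0.005, -0.03, 0, -0.15, 0]
    - [0.01, -0.1, 0, -0.35, 0]
    - [0.02, -0.2, 0, -0.55, 0]
    - [0.03, -0.3, 0, -0.75, 0]
    - [0.04, -0.4, 0, -0.95, 0]
    - [0.05, -0.5, 0, -1, 0]
    - [0.055, -0.6, 0, -1, 0]
    - [0.06, -0.68, 0, -1, 0]

```text
t: 4.35
tcp_pos: [0.6018, -0.1107, 0.157]
tool_rot: [0.998, 0.059, -0.002, -0.002]
force: [-0.1, -0.1, -6.6]
finger_gap: 0.317
```

```bash
python3 d.py .611 -.0985 .13 .285
```

```text
t 4.35 tcp [ 0.6018 -0.1107  0.157 ] yaw 0.11873237989465434 z [-0.005   0.0032 -1.    ] F [-0.1259 -0.1153 -6.5683] gap 0.3170610703071459 q6 1.0864834793416027 
 delta [ 0.0267 -0.0272  0.0676] -0.33253524021069136
```

Emit:
move_arm:
  deltas:
    - [0.015, -0.015, 0.01, -0.1, 0]
    - [0.026, -0.027, 0.03, -0.25, 0]
    - [0.026, -0.027, 0.05, -0.33, 0]
    - [0.026, -0.027, 0.067, -0.33, 0]
    - [0.026, -0.027, 0.067, -0.33, 0]
    - [0.026, -0.027, 0.067, -0.33, 0]
    - [0.026, -0.027, 0.067, -0.33, 0]
    - [0.026, -0.027, 0.067, -0.33, 0]

```text
t: 5.02
tcp_pos: [0.612, -0.1031, 0.1333]
tool_rot: [0.99, 0.14, 0.0, 0.0]
force: [0.8, -0.0, -5.3]
finger_gap: 0.315
```

```bash
python3 d.py .611 -.0985 .068 .285
python3 - <<'E'
from h import *
p,d=snap('side','s4'); q,_=snap('top','t4')
cv2.imwrite('pics/m4.png',cv2.resize(p[220:340,280:420],(700,600),interpolation=cv2.INTER_CUBIC)[:,:,::-1])
cv2.imwrite('pics/m4t.png',cv2.resize(q[160:280,280:400],(600,600),interpolation=cv2.INTER_CUBIC)[:,:,::-1])
E
```

```text
t 5.0167 tcp [ 0.612  -0.1031  0.1333] yaw 0.28160044130105166 z [ 0.0004 -0.0001 -1.    ] F [ 0.8171 -0.0063 -5.2949] gap 0.314779841563774 q6 0.9424586156341488 
 delta [ 0.0007 -0.0118  0.1632] -0.006799117397896737
```

View pics/m4.png

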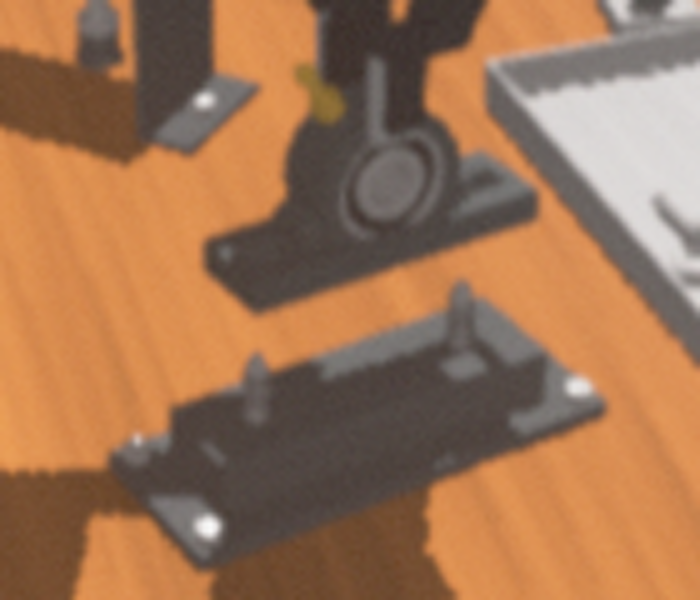

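View pics/m4t.png

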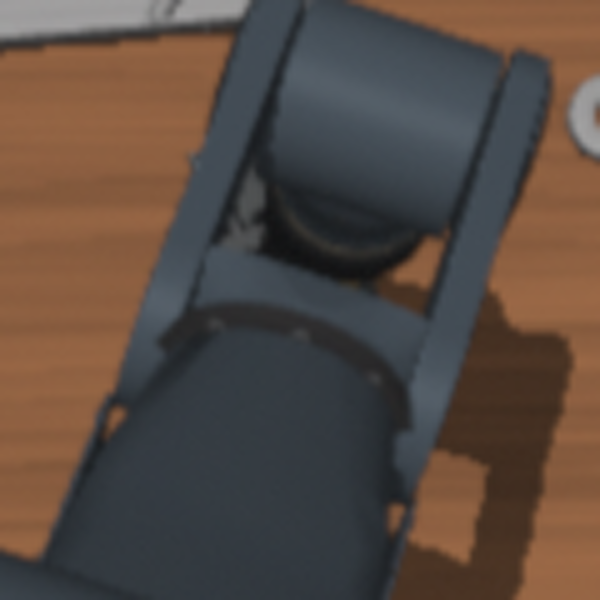

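```bash
cat > fit.py <<'E'
from h import *
from scipy.optimize import least_squares
def c(o,s,pts): return (np.array(pts,float)+.5)/s+np.array(o)-0.5
def frame(p,yaw,pts):
    R=np.array([[np.cos(yaw),-np.sin(yaw),0],[np.sin(yaw),np.cos(yaw),0],[0,0,1]]); return np.array(pts)@R.T+np.array(p)
def fit(n,uv,X,x0,fz=None):
    def pose(x): return (np.r_[x[:2],x[3] if fz is None else fz],x[2])
    f=lambda x:(proj(n,frame(*pose(x),X))-uv).ravel()
    r=least_squares(f,x0 if fz is None else x0[:3],x_scale=.01); return r.x,np.abs(r.fun).max()
E
python3 - <<'E'
from fit import *
np.set_printoptions(precision=4,suppress=True)
s=fit('side',c((280,220),5,[(205,568),(607,408),(258,355),(461,282),(113,458)]),[(-.095,-.0375,0),(.095,-.0375,0),(-.0475,0,.06),(.0475,0,.06),(-.095,.0375,.008)],[.61,-.1,.285,0],0)
print(s)
uv=c((280,220),5,[(258,312),(538,215),(210,268),(305,75)]);X=[(-.0635,-.019,0),(.0635,-.019,0),(-.0635,.019,0),(-.028,0,.0818)]
print(fit('side',uv,X,[.61,-.1,.285,.095])); print(fit('side',uv,X,[.61,-.1,.285,.095],.0973))
E
```

```text
(array([ 0.6134, -0.0975,  0.3095]), np.float64(1.168656845203543))
(array([ 0.617 , -0.0971,  0.2968,  0.0945]), np.float64(1.3679756233362355))
(array([ 0.6158, -0.1012,  0.2996]), np.float64(1.3545456763707193))
```

Emit:
move_arm:
  deltas:
    - [-0.004, -0.012, 0.02, 0, 0]
    - [-0.004, -0.012, 0.05, 0, 0]
    - [-0.004, -0.012, 0.07, 0, 0]
    - [-0.004, -0.012, 0.08, 0, 0]
    - [-0.004, -0.012, 0.08, 0, 0]
    - [-0.004, -0.012, 0.08, 0, 0]
    - [-0.004, -0.012, 0.08, 0, 0]
    - [-0.004, -0.012, 0.08, 0, 0]

```text
t: 5.78
tcp_pos: [0.6095, -0.0986, 0.1015]
tool_rot: [0.99, 0.141, 0.0, 0.0]
force: [-0.2, 0.4, -5.1]
finger_gap: 0.318
```

```bash
python3 d.py .611 -.0985 .0685 .285
python3 - <<'E'
from h import *
p,d=snap('side','s5')
cv2.imwrite('pics/m5.png',cv2.resize(p[235:335,290:410],(780,650),interpolation=cv2.INTER_CUBIC)[:600,:,::-1])
E
```

```text
t 5.7833 tcp [ 0.6095 -0.0986  0.1015] yaw 0.2827753112327302 z [ 0.0011 -0.0004 -1.    ] F [-0.1685  0.3659 -5.0752] gap 0.31789305563166187 q6 0.9469354922309016 
 delta [0.0035 0.0008 0.0826] -0.004449377534539778
```

View pics/m5.png

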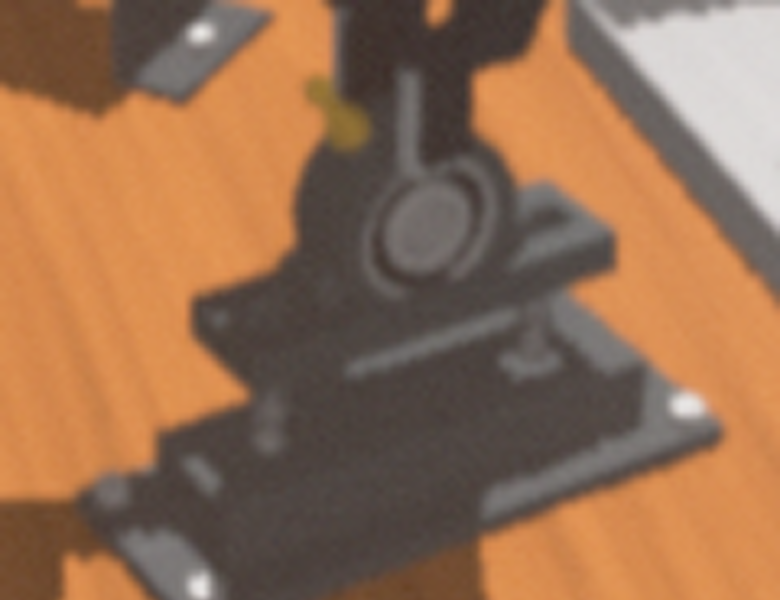

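Run:
```python
from fit import *
np.set_printoptions(precision=4,suppress=True)
o=(290,235)
s=fit('side',c(o,6.5,[(722,432),(80,500),(268,437),(533,353)]),[(.095,-.0375,0),(-.095,.0375,.008),(-.0475,0,.034),(.0475,0,.034)],[.61,-.1,.285,0],0)
print(s)
uv=c(o,6.5,[(250,390),(612,270),(193,330),(614,232),(320,90)]);X=[(-.0635,-.019,0),(.0635,-.019,0),(-.0635,.019,0),(.0635,-.019,.014),(-.028,0,.0818)]
for z in(None,.0645):
  b=fit('side',uv,X,[.61,-.1,.285,.0645],z); print(b)
  d=b[0][:2]-s[0][:2]; y=.285; print('along',d@[np.cos(y),np.sin(y)],'lat',d@[-np.sin(y),np.cos(y)])
```

```text
(array([ 0.6123, -0.1004,  0.3201]), np.float64(1.9485413674091205))
(array([ 0.6153, -0.0869,  0.2633,  0.0582]), np.float64(0.5739700116486688))
along 0.006651529285963232 lat 0.012191454189687393
(array([ 0.6126, -0.0957,  0.2695]), np.float64(0.8928018911942104))
along 0.0015939654730648591 lat 0.004458484920137915
```

Emit:
move_arm:
  deltas:
    - [0, 0, 0.01, 0, 0]
    - [0, 0, 0.02, 0, 0]
    - [0, 0, 0.03, 0, 0]
    - [0, 0, 0.03, 0, 0]
    - [0, 0, 0.03, 0, 0]
    - [0, 0, 0.03, 0, 0]
    - [0, 0, 0.03, 0, 0]
    - [0, 0, 0.03, 0, 0]

```text
t: 6.5
tcp_pos: [0.6092, -0.0984, 0.0893]
tool_rot: [0.99, 0.141, 0.0, 0.0]
force: [-0.1, -0.1, -5.7]
finger_gap: 0.316
```

```bash
python3 d.py .611 -.0985 .0685 .285
python3 - <<'E'
from h import *
p,d=snap('side','s6')
cv2.imwrite('pics/m6.png',cv2.resize(p[235:335,290:410],(780,650),interpolation=cv2.INTER_CUBIC)[:600,:,::-1])
E
```

```text
t 6.5 tcp [ 0.6092 -0.0984  0.0893] yaw 0.2828128023067815 z [ 0.0004 -0.0001 -1.    ] F [-0.1392 -0.1332 -5.7091] gap 0.3156496823395454 q6 0.946935017768672 
 delta [0.0043 0.0014 0.052 ] -0.004374395386436802
```

View pics/m6.png

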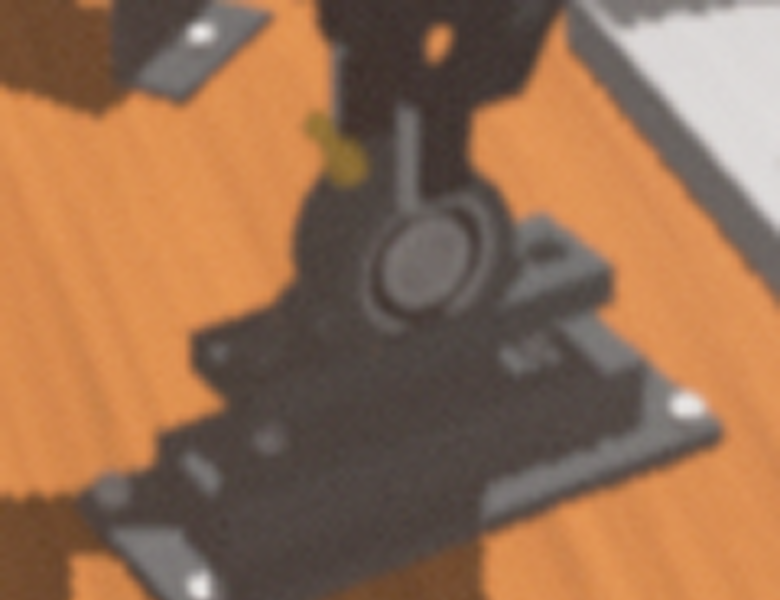

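Emit:
move_arm:
  deltas:
    - [0, 0, 0.01, 0, 0]
    - [0, 0, 0.02, 0, 0]
    - [0, 0, 0.03, 0, 0]
    - [0, 0, 0.04, 0, 0]
    - [0, 0, 0.048, 0, 0]
    - [0, 0, 0.052, 0, 0]
    - [0, 0, 0.052, 0, 0]
    - [0, 0, 0.052, 0, 0]

```text
t: 7.22
tcp_pos: [0.6087, -0.0984, 0.0688]
tool_rot: [0.99, 0.141, -0.0, -0.0]
force: [-3.4, -0.6, 1.0]
finger_gap: 0.322
```

```bash
python3 d.py .611 -.0985 .0685 .285
python3 - <<'E'
from h import *
p,d=snap('side','s7')
cv2.imwrite('pics/m7.png',cv2.resize(p[235:335,290:410],(780,650),interpolation=cv2.INTER_CUBIC)[:600,:,::-1])
E
```

```text
t 7.2167 tcp [ 0.6087 -0.0984  0.0688] yaw 0.2828209904894144 z [-0.0006  0.     -1.    ] F [-3.379  -0.641   1.0391] gap 0.3223410695384534 q6 0.9469286254510513 
 delta [0.0055 0.0019 0.0008] -0.004358019021171167
```

View pics/m7.png

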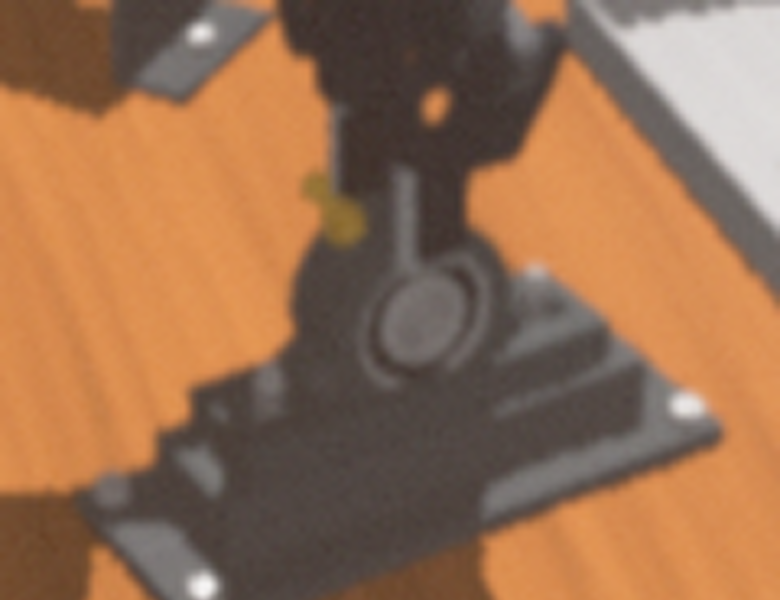

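Emit:
move_arm:
  deltas:
    - [0, 0, 0, 0, 100]
    - [0, 0, 0, 0, 100]
    - [0, 0, 0, 0, 100]
    - [0, 0, 0, 0, 100]
    - [0, 0, 0, 0, 100]
    - [0, 0, -0.03, 0, 100]
    - [0, 0, -0.1, 0, 100]
    - [0, 0, -0.2, 0, 100]

```text
t: 7.93
tcp_pos: [0.6065, -0.0976, 0.1465]
tool_rot: [0.99, 0.141, -0.003, -0.002]
force: [0.8, 0.4, 0.2]
finger_gap: 0.998
```

```bash
python3 d.py .566 .206 .28 -0.757
python3 - <<'E'
from h import *
p,d=snap('side','s8')
cv2.imwrite('pics/m8.png',cv2.resize(p[215:335,280:410],(650,600),interpolation=cv2.INTER_CUBIC)[:600,:,::-1])
E
```

```text
t 7.9333 tcp [ 0.6065 -0.0976  0.1465] yaw 0.2826108022097474 z [-0.0074  0.0027 -1.    ] F [0.8303 0.4324 0.1705] gap 0.9977683909131209 q6 0.946956543844466 
 delta [ 0.1123 -0.7586 -0.3309] 2.079221604419495
```

View pics/m8.png

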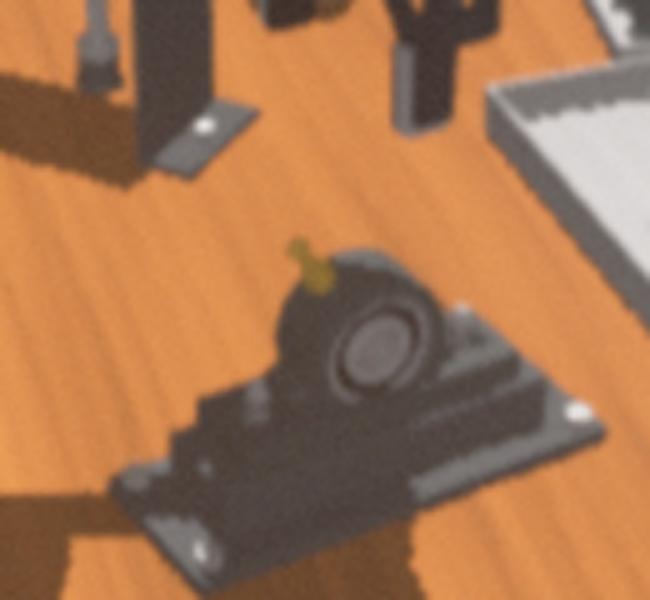

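Emit:
move_arm:
  deltas:
    - [0.01, -0.05, -0.08, 0.2, 100]
    - [0.02, -0.15, -0.16, 0.4, 100]
    - [0.03, -0.25, -0.24, 0.6, 100]
    - [0.05, -0.35, -0.24, 0.8, 100]
    - [0.07, -0.45, -0.24, 1, 100]
    - [0.09, -0.55, -0.24, 1, 100]
    - [0.1, -0.65, -0.24, 1, 100]
    - [0.11, -0.74, -0.24, 1, 100]

```text
t: 8.65
tcp_pos: [0.5697, 0.1936, 0.2458]
tool_rot: [0.994, -0.108, 0.001, -0.0]
force: [-0.2, 0.4, -1.0]
finger_gap: 0.999
```

```bash
python3 d.py .566 .206 .235 -0.234
```

```text
t 8.65 tcp [0.5697 0.1936 0.2458] yaw -0.2174218116439131 z [ 0.0026  0.0004 -1.    ] F [-0.1708  0.4067 -1.0337] gap 0.9992660721525625 q6 1.9302519539188872 
 delta [-0.0157 -0.0282  0.027 ] 0.03315637671217386
```

Emit:
move_arm:
  deltas:
    - [-0.016, -0.028, 0.01, 0.03, 100]
    - [-0.016, -0.028, 0.027, 0.03, 100]
    - [-0.016, -0.028, 0.027, 0.03, 100]
    - [-0.016, -0.028, 0.027, 0.03, 100]
    - [-0.016, -0.028, 0.027, 0.03, 100]
    - [-0.016, -0.028, 0.027, 0.03, 100]
    - [-0.016, -0.028, 0.027, 0.03, 100]
    - [-0.016, -0.028, 0.027, 0.03, 100]

```text
t: 9.32
tcp_pos: [0.5664, 0.203, 0.2337]
tool_rot: [0.993, -0.117, 0.0, -0.0]
force: [0.0, -0.1, -0.6]
finger_gap: 0.996
```

```bash
python3 d.py .566 .206 .148 -0.234
python3 - <<'E'
from h import *
p,d=snap('side','s9'); q,d=snap('top','t9')
cv2.imwrite('pics/m9.png',cv2.resize(p[120:240,200:360],(800,600),interpolation=cv2.INTER_CUBIC)[:600,:,::-1])
cv2.imwrite('pics/m9t.png',cv2.resize(q[175:265,305:385],(533,600),interpolation=cv2.INTER_CUBIC)[:600,:,::-1])
E
```

```text
t 9.3167 tcp [0.5664 0.203  0.2337] yaw -0.23378233083733427 z [ 0.0004  0.     -1.    ] F [ 0.0039 -0.1269 -0.6424] gap 0.9961755259758192 q6 1.9632227027018407 
 delta [-0.0028 -0.007   0.2143] 0.00043533832533171335
```

View pics/m9.png

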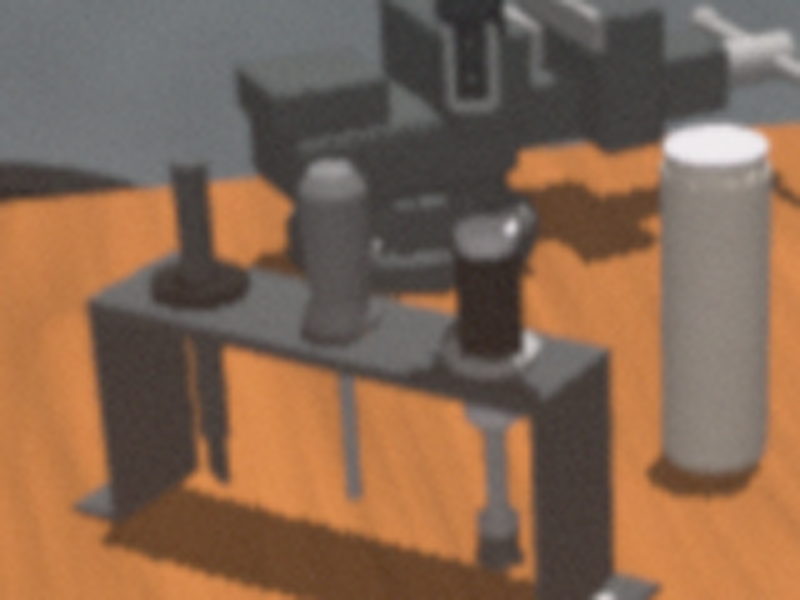

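View pics/m9t.png

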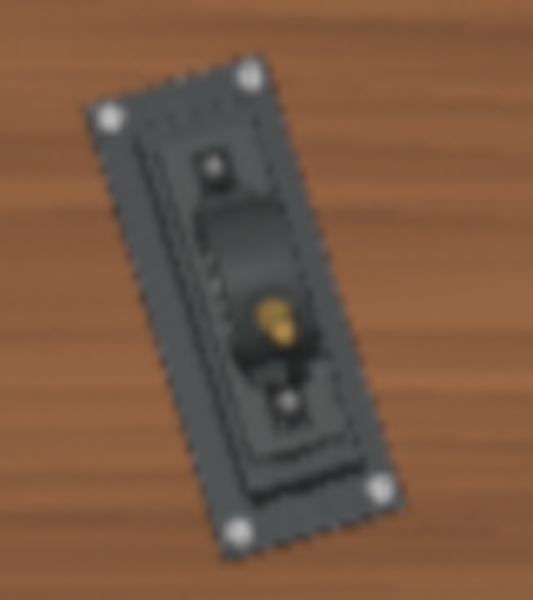

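Run:
```python
from fit import *
np.set_printoptions(precision=4,suppress=True)
p=cv2.imread('pics/s9.png'); cv2.imwrite('pics/m9s.png',cv2.resize(p[235:335,290:410],(780,650),interpolation=cv2.INTER_CUBIC)[:600])
q=cv2.imread('pics/t9.png'); cv2.imwrite('pics/m9n.png',cv2.resize(q[210:240,325:365],(800,600),interpolation=cv2.INTER_CUBIC))
o=(305,175);s=20/3
print(onplane('top',c(o,s,[(213,163),(288,398)]),.06), onplane('top',c(o,s,[(111,118),(251,76),(380,490),(239,532)]),.009).mean(0))
print(onplane('top',c(o,s,[(283,332)]),.1138))
```

```text
[[ 0.6571 -0.0848  0.06  ]
 [ 0.5659 -0.112   0.06  ]] [ 0.6112 -0.099   0.009 ]
[[ 0.5829 -0.107   0.1138]]
```

View pics/m9s.png

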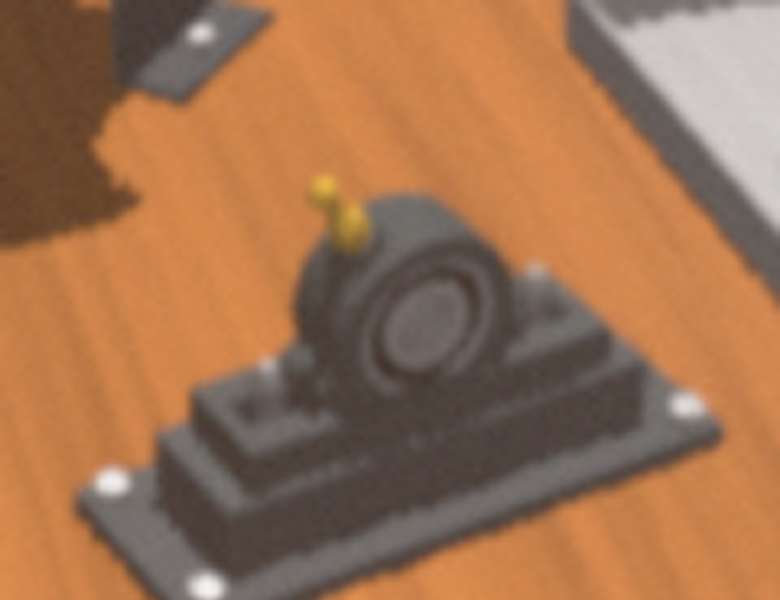

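View pics/m9n.png

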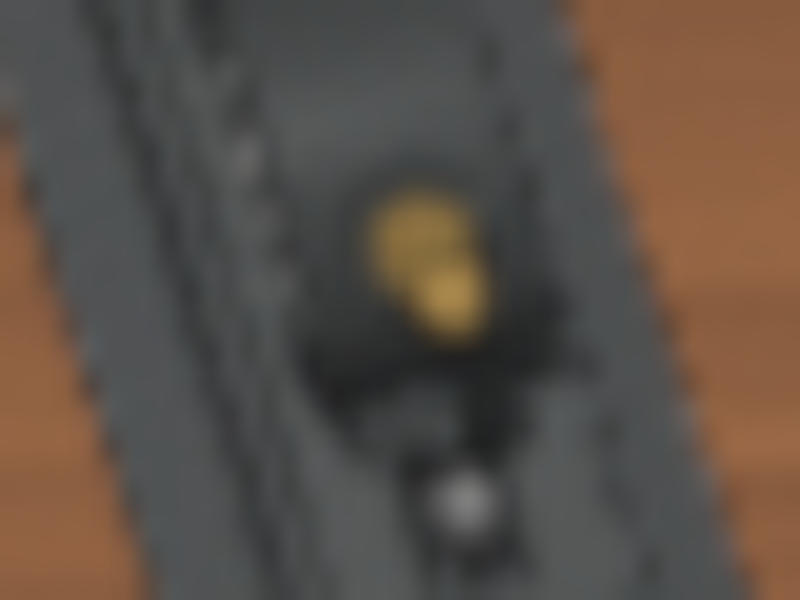

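Run:
```python
from fit import *
np.set_printoptions(precision=4,suppress=True)
t=c((325,210),20,[(450,297)]); s=c((290,235),6.5,[(323,188)])
print('top',onplane('top',t,.1138),'side',onplane('side',s,.1138))
r=least_squares(lambda x:np.r_[(proj('top',x)-t).ravel(),(proj('side',x)-s).ravel()],[.58,-.11,.11],x_scale=.01); print(r.x,r.fun)
m=np.array([.6112,-.099]);y=.285; print('expected', m+np.array([-.028*np.cos(y),-.028*np.sin(y)]))
```

```text
top [[ 0.5829 -0.107   0.1138]] side [[ 0.5854 -0.1045  0.1138]]
[ 0.5839 -0.1071  0.1155] [ 0.0772 -0.5245 -0.3995  0.0791]
expected [ 0.5843 -0.1069]
```

Emit:
move_arm:
  deltas:
    - [-0.003, -0.007, 0.03, 0, 100]
    - [-0.003, -0.007, 0.08, 0, 100]
    - [-0.003, -0.007, 0.14, 0, 100]
    - [-0.003, -0.007, 0.19, 0, 100]
    - [-0.003, -0.007, 0.214, 0, 100]
    - [-0.003, -0.007, 0.214, 0, 100]
    - [-0.003, -0.007, 0.214, 0, 50]
    - [-0.003, -0.007, 0.214, 0, 0]
  force: 60

```text
t: 10.08
tcp_pos: [0.5666, 0.2071, 0.1491]
tool_rot: [0.993, -0.116, 0.001, -0.0]
force: [-0.3, -0.3, 0.3]
finger_gap: 0.751
```

Emit:
move_arm:
  deltas:
    - [0, 0, 0, 0, 0]
    - [0, 0, 0, 0, 0]
    - [0, 0, 0, 0, 0]
    - [0, 0, 0, 0, 0]
    - [0, 0, 0, 0, 0]
    - [0, 0, 0, 0, 0]
    - [0, 0, 0, 0, 0]
    - [0, 0, 0, 0, 0]

```text
t: 10.75
tcp_pos: [0.5662, 0.2068, 0.1496]
tool_rot: [0.993, -0.116, 0.001, -0.0]
force: [-1.3, -0.8, 5.6]
finger_gap: 0.365
```

```bash
python3 d.py .566 .206 .148 -0.234
python3 - <<'E'
from h import *
p,d=snap('side','s10')
cv2.imwrite('pics/m10.png',cv2.resize(p[120:240,200:360],(800,600),interpolation=cv2.INTER_CUBIC)[:600,:,::-1])
E
```

```text
t 10.75 tcp [0.5662 0.2068 0.1496] yaw -0.2322819665650431 z [ 0.0025 -0.     -1.    ] F [-1.2548 -0.756   5.6209] gap 0.36451441762119285 q6 1.9685532549439475 
 delta [-0.0001  0.0021  0.004 ] 0.003436066869913823
```

View pics/m10.png

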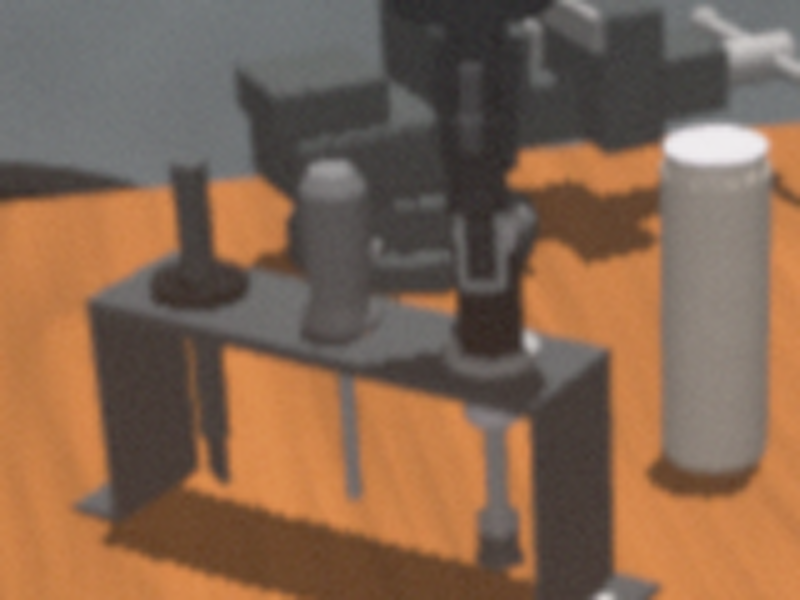

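Emit:
move_arm:
  deltas:
    - [0, 0, 0, 0, 65]
    - [0, 0, 0, 0, 65]
    - [0, 0, 0, 0, 65]
    - [0, 0, 0, -0.2, 65]
    - [0, 0, 0, -0.45, 65]
    - [0, 0, 0, -0.7, 65]
    - [0, 0, 0, -0.9, 65]
    - [0, 0, 0, -1, 65]

```text
t: 11.47
tcp_pos: [0.5653, 0.207, 0.1476]
tool_rot: [0.991, 0.136, -0.0, -0.0]
force: [0.8, -0.1, -0.6]
finger_gap: 0.648
```

Emit:
move_arm:
  deltas:
    - [0, 0, 0, -0.04, 60]
    - [0, 0, 0, -0.04, 40]
    - [0, 0, 0, -0.04, 0]
    - [0, 0, 0, -0.04, 0]
    - [0, 0, 0, -0.04, 0]
    - [0, 0, 0, -0.04, 0]
    - [0, 0, 0, -0.04, 0]
    - [0, 0, 0, -0.04, 0]

```text
t: 12.13
tcp_pos: [0.5655, 0.2067, 0.1482]
tool_rot: [0.99, 0.143, 0.0, 0.0]
force: [-0.5, -2.8, 4.0]
finger_gap: 0.337
```

```bash
python3 d.py .566 .206 .148 0.285
python3 - <<'E'
from h import *
p,d=snap('side','s11')
cv2.imwrite('pics/m11.png',cv2.resize(p[120:240,200:360],(800,600),interpolation=cv2.INTER_CUBIC)[:600,:,::-1])
E
```

```text
t 12.1333 tcp [0.5655 0.2067 0.1482] yaw 0.2876652927982177 z [ 0.0003 -0.0005 -1.    ] F [-0.5242 -2.8164  4.0299] gap 0.3374716560004233 q6 1.4486464523728657 
 delta [0.0006 0.0019 0.0004] 0.005330585596435178
```

View pics/m11.png

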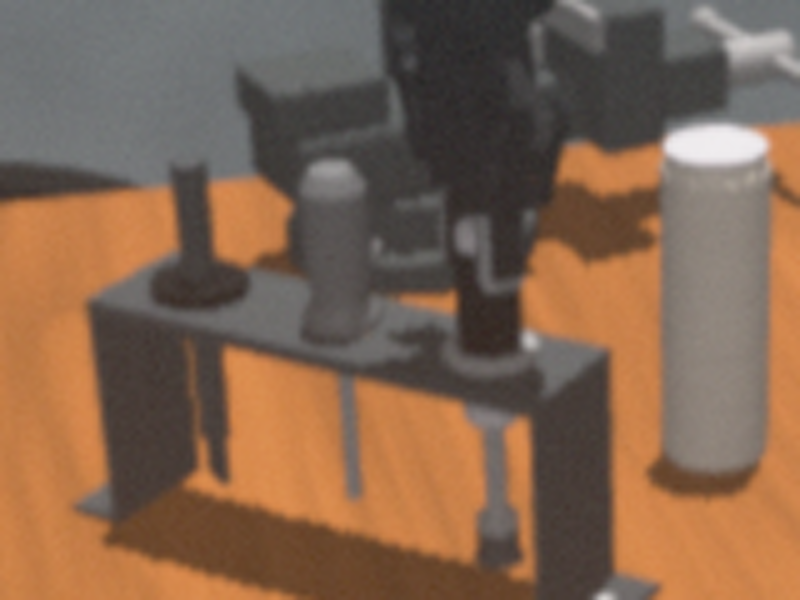

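Emit:
move_arm:
  deltas:
    - [0, 0, 0, 0, 0]
    - [0, 0, 0, 0, 0]
    - [0, 0, 0, 0, 0]
    - [0, 0, 0, 0, 0]
    - [0, 0, 0, 0, 0]
    - [0, 0, 0, 0, 0]
    - [0, 0, 0, 0, 0]
    - [0, 0, 0, 0, 0]
  force: 90

```text
t: 12.85
tcp_pos: [0.5656, 0.2067, 0.1483]
tool_rot: [0.99, 0.143, 0.0, 0.0]
force: [-0.8, -2.6, 4.9]
finger_gap: 0.326
```

Emit:
move_arm:
  deltas:
    - [0, 0, -0.02, 0, 0]
    - [0, 0, -0.06, 0, 0]
    - [0, 0, -0.12, 0, 0]
    - [0, 0, -0.18, 0, 0]
    - [0, 0, -0.24, 0, 0]
    - [0, 0, -0.3, 0, 0]
    - [0, 0, -0.36, 0, 0]
    - [0, 0, -0.36, 0, 0]

```text
t: 13.52
tcp_pos: [0.5678, 0.2083, 0.2962]
tool_rot: [0.99, 0.144, 0.004, -0.001]
force: [1.8, 0.0, -4.3]
finger_gap: 0.321
```

```bash
python3 d.py .9 .26 .29 0.285
python3 - <<'E'
from h import *
p,d=snap('side','s12')
cv2.imwrite('pics/m12.png',cv2.resize(p[60:240,180:420],(800,600),interpolation=cv2.INTER_CUBIC)[:600,:,::-1])
E
```

```text
t 13.5167 tcp [0.5678 0.2083 0.2962] yaw 0.28823792001187104 z [ 0.0087  0.0028 -1.    ] F [ 1.8444  0.0347 -4.3085] gap 0.3205752523117883 q6 1.4484892925251995 
 delta [0.8329 0.1121 0.0231] 0.00647584002374213
```

View pics/m12.png

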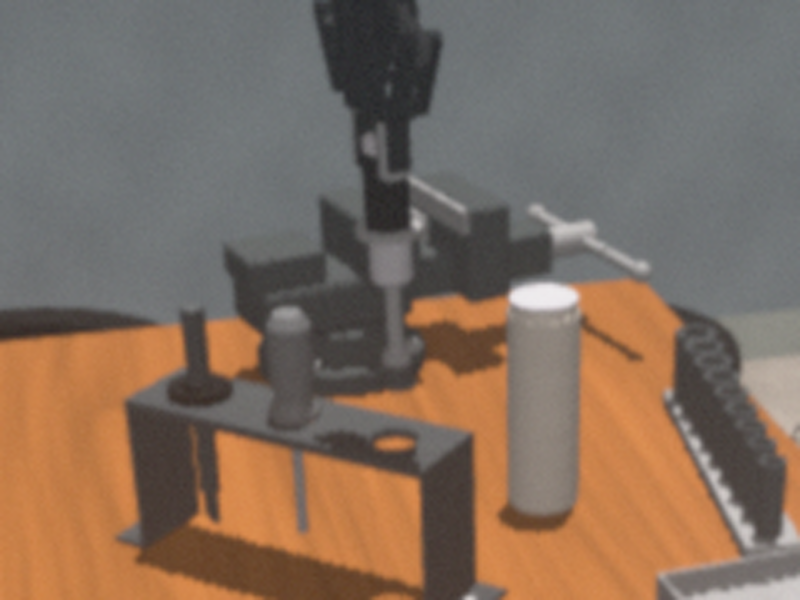

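Emit:
move_arm:
  deltas:
    - [0.04, 0.005, 0, 0, 0]
    - [0.13, 0.02, 0, 0, 0]
    - [0.23, 0.03, 0, 0, 0]
    - [0.33, 0.04, 0, 0, 0]
    - [0.43, 0.06, 0, 0, 0]
    - [0.53, 0.07, 0, 0, 0]
    - [0.63, 0.08, 0, 0, 0]
    - [0.73, 0.1, 0, 0, 0]

```text
t: 14.23
tcp_pos: [0.8519, 0.2524, 0.2864]
tool_rot: [0.99, 0.144, -0.003, -0.001]
force: [2.6, 0.1, -3.7]
finger_gap: 0.325
```

```bash
python3 d.py 1.0 .29 .29 0.285;python3 -c "
from h import *
print(manip.sense()['q'])"
```

```text
t 14.2333 tcp [0.8519 0.2524 0.2864] yaw 0.28901937463248417 z [-0.0064  0.0005 -1.    ] F [ 2.553   0.0521 -3.7054] gap 0.32525835179164464 q6 1.4443860087610505 
 delta [ 0.3815  0.0153 -0.0113] 0.008038749264968281
[1.62226772e-01 9.42919543e-01 3.86417411e-01 1.55091389e-03
 1.81844678e+00 1.44438601e+00]
```

Emit:
move_arm:
  deltas:
    - [0.02, -0.03, 0, 0, 0]
    - [0.05, -0.08, 0, 0, 0]
    - [0.08, -0.14, 0, 0, 0]
    - [0.12, -0.2, 0, 0, 0]
    - [0.16, -0.25, 0, 0, 0]
    - [0.2, -0.27, 0, 0, 0]
    - [0.25, -0.27, 0, 0, 0]
    - [0.3, -0.27, 0, 0, 0]

```text
t: 14.9
tcp_pos: [0.8594, 0.3579, 0.2671]
tool_rot: [0.99, 0.143, 0.015, -0.003]
force: [-0.5, -1.1, -4.3]
finger_gap: 0.327
```

```bash
python3 d.py 1.0 .29 .29 0.285;python3 -c "
from h import *
print(manip.sense()['q'])"
```

```text
t 14.9 tcp [0.8594 0.3579 0.2671] yaw 0.28791512306084155 z [ 0.0279  0.0105 -0.9996] F [-0.5453 -1.0756 -4.2997] gap 0.32736058491979264 q6 1.5578162579905146 
 delta [ 0.2903  0.2624 -0.0491] 0.005830246121683036
[0.27419173 1.03971363 0.22040836 0.00265924 1.85172989 1.55781626]
```

Emit:
move_arm:
  deltas:
    - [0.1, 0, 0, 0, 0]
    - [0.2, 0, 0, 0, 0]
    - [0.3, 0, 0, 0, 0]
    - [0.3, 0, 0, 0, 0]
    - [0.3, 0, 0, 0, 0]
    - [0.3, 0, 0, 0, 0]
    - [0.3, 0, 0, 0, 0]
    - [0.3, 0, 0, 0, 0]

```text
t: 15.57
tcp_pos: [0.8814, 0.3551, 0.2421]
tool_rot: [0.989, 0.143, 0.031, -0.008]
force: [-0.2, 0.0, -4.6]
finger_gap: 0.332
```

```bash
python3 d.py 1.0 .29 .29 0.285;python3 -c "
from h import *
print(manip.sense()['q'])"
```

```text
t 15.5667 tcp [0.8814 0.3551 0.2421] yaw 0.2877340072497823 z [ 0.0594  0.0243 -0.9979] F [-0.2497  0.0189 -4.6493] gap 0.33185169642712836 q6 1.5481409825253192 
 delta [ 0.2453  0.2396 -0.1059] 0.0054680144995646884
[0.26323004 1.06833176 0.21861819 0.00824189 1.79088056 1.54814098]
```

Run:
```python
from h import *
p,d=snap('side','s13')
cv2.imwrite('pics/m13.png',cv2.resize(p[60:240,300:540],(800,600),interpolation=cv2.INTER_CUBIC)[:600,:,::-1])
```

```text
(no output)
```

View pics/m13.png

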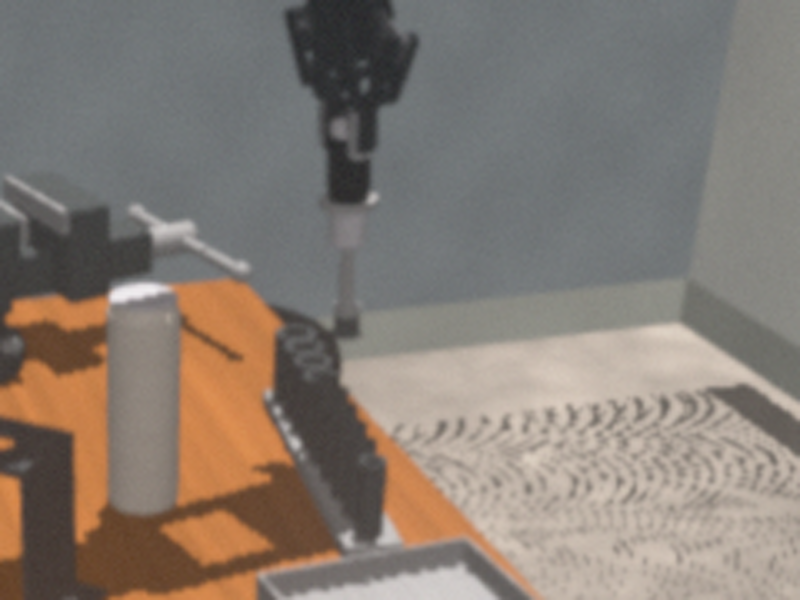

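Emit:
move_arm:
  deltas:
    - [0.3, 0, -0.3, 0, 0]
    - [0.6, 0, -0.5, 0, 0]
    - [0.9, 0, -0.5, 0, 0]
    - [0.9, 0, -0.5, 0, 0]
    - [0.9, 0, -0.5, 0, 0]
    - [0.9, 0, -0.5, 0, 0]
    - [0.9, 0, -0.5, 0, 0]
    - [0.9, 0, -0.5, 0, 0]
  force: 110

```text
t: 16.28
tcp_pos: [0.8782, 0.3352, 0.3023]
tool_rot: [0.989, 0.143, 0.047, -0.011]
force: [-0.1, -0.1, -3.8]
finger_gap: 0.322
```

```bash
python3 d.py 1.0 .29 .29 0.285;python3 -c "
from h import *
print(manip.sense()['q'])"
```

```text
t 16.2833 tcp [0.8782 0.3352 0.3023] yaw 0.2871750643489543 z [ 0.0887  0.0355 -0.9954] F [-0.0985 -0.1358 -3.8106] gap 0.32221967495525894 q6 1.5289909571178724 
 delta [0.2559 0.195  0.0536] 0.0043501286979088505
[0.2417308  1.00345788 0.21823742 0.01366035 1.82508397 1.52899096]
```

Emit:
move_arm:
  deltas:
    - [-0.05, 0, 0, 0, 0]
    - [-0.1, 0, 0, 0, 0]
    - [-0.1, 0, 0, 0, 0]
    - [-0.1, 0, 0, 0, 0]
    - [-0.1, 0, 0, 0, 0]
    - [-0.1, 0, 0, 0, 0]
    - [0.1, 0, 0, 0, 0]
    - [0.5, 0, 0, 0, 0]

```text
t: 16.95
tcp_pos: [0.8866, 0.3366, 0.2927]
tool_rot: [0.988, 0.143, 0.054, -0.013]
force: [1.4, -0.5, 29.7]
finger_gap: 0.319
```

```bash
python3 d.py 1.0 .29 .29 0.285;python3 -c "
from h import *
print(manip.sense()['q'])"
```

```text
t 16.95 tcp [0.8866 0.3366 0.2927] yaw 0.2876337517471046 z [ 0.102   0.0417 -0.9939] F [ 1.3617 -0.5005 29.6751] gap 0.31860114250470817 q6 1.5273266441347215 
 delta [0.2365 0.1925 0.0307] 0.005267503494209347
[0.24009132 1.01478187 0.21782447 0.01670852 1.79972758 1.52732664]
```

Emit:
move_arm:
  deltas:
    - [0.5, 0.05, 0, 0, 0]
    - [0.5, 0.05, 0, 0, 0]
    - [0.5, 0.05, 0, 0, 0]
    - [0.5, 0.05, 0, 0, 0]
    - [0.5, 0.05, 0, 0, 0]
    - [0.5, 0.05, 0, 0, 0]
    - [0.5, 0.05, 0, 0, 0]
    - [0.5, 0.05, 0, 0, 0]

```text
t: 17.62
tcp_pos: [0.9162, 0.3189, 0.2663]
tool_rot: [0.987, 0.143, 0.072, -0.016]
force: [-0.4, -0.2, -4.2]
finger_gap: 0.318
```

Emit:
move_arm:
  deltas:
    - [1, 0.05, 0, 0, 0]
    - [1, 0.05, 0, 0, 0]
    - [1, 0.05, 0, 0, 0]
    - [1, 0.05, 0, 0, 0]
    - [1, 0.05, 0, 0, 0]
    - [1, 0.05, 0, 0, 0]
    - [1, 0.05, 0, 0, 0]
    - [1, 0.05, 0, 0, 0]

```text
t: 18.28
tcp_pos: [0.9414, 0.3068, 0.2339]
tool_rot: [0.986, 0.143, 0.088, -0.019]
force: [-0.1, 0.7, -3.8]
finger_gap: 0.322
```

```bash
python3 d.py 1.0 .29 .29 0.285;python3 -c "
from h import *
print(manip.sense()['q'])"
```

```text
t 18.2833 tcp [0.9414 0.3068 0.2339] yaw 0.286356822874574 z [ 0.1675  0.0628 -0.9839] F [-0.1364  0.7249 -3.7635] gap 0.32165883620004687 q6 1.4818448722411555 
 delta [ 0.1515  0.0801 -0.1161] 0.002713645749147897
[0.1932116  1.08192831 0.2187697  0.02955874 1.6634314  1.48184487]
```

Emit:
move_arm:
  deltas:
    - [0.8, 0.1, -0.5, 0, 0]
    - [0.8, 0.1, -0.5, 0, 0]
    - [0.8, 0.1, -0.5, 0, 0]
    - [0.8, 0.1, -0.5, 0, 0]
    - [0.8, 0.1, -0.5, 0, 0]
    - [0.8, 0.1, -0.5, 0, 0]
    - [0.8, 0.1, -0.5, 0, 0]
    - [0.8, 0.1, -0.5, 0, 0]

```text
t: 18.95
tcp_pos: [0.9311, 0.2746, 0.3234]
tool_rot: [0.984, 0.142, 0.104, -0.021]
force: [0.0, 0.6, -4.0]
finger_gap: 0.319
```

Emit:
move_arm:
  deltas:
    - [1, 0.1, -0.2, 0, 0]
    - [1, 0.1, -0.2, 0, 0]
    - [1, 0.1, -0.2, 0, 0]
    - [1, 0.1, -0.2, 0, 0]
    - [1, 0.1, -0.2, 0, 0]
    - [1, 0.1, -0.2, 0, 0]
    - [1, 0.1, -0.2, 0, 0]
    - [1, 0.1, -0.2, 0, 0]

```text
t: 19.62
tcp_pos: [0.9437, 0.2578, 0.33]
tool_rot: [0.982, 0.142, 0.12, -0.023]
force: [0.3, 0.1, -5.1]
finger_gap: 0.319
```

```bash
python3 d.py 1.0 .29 .29 0.285;python3 -c "
from h import *
print(manip.sense()['q'])"
```

```text
t 19.6167 tcp [0.9437 0.2578 0.33  ] yaw 0.28549335338966814 z [ 0.2285  0.08   -0.9703] F [ 0.3158  0.0936 -5.123 ] gap 0.3188804936157028 q6 1.4332312607733269 
 delta [ 0.1288 -0.0359  0.1357] 0.0009867067793365436
[0.13736332 0.98109682 0.2190005  0.0483483  1.7014787  1.43323126]
```

Emit:
move_arm:
  deltas:
    - [1, 0.08, 0, 0, 0]
    - [1, 0.08, 0, 0, 0]
    - [1, 0.08, 0, 0, 0]
    - [1, 0.08, 0, 0, 0]
    - [1, 0.08, 0, 0, 0]
    - [1, 0.08, 0, 0, 0]
    - [1, 0.08, 0, 0, 0]
    - [1, 0.08, 0, 0, 0]

```text
t: 20.28
tcp_pos: [0.966, 0.2521, 0.3067]
tool_rot: [0.98, 0.142, 0.136, -0.025]
force: [-0.4, 0.8, -4.8]
finger_gap: 0.317
```

Emit:
move_arm:
  deltas:
    - [1, 0.08, 0, 0, 0]
    - [1, 0.08, 0, 0, 0]
    - [1, 0.08, 0, 0, 0]
    - [1, 0.08, 0, 0, 0]
    - [1, 0.08, 0, 0, 0]
    - [1, 0.08, 0, 0, 0]
    - [1, 0.08, 0, 0, 0]
    - [1, 0.08, 0, 0, 0]

```text
t: 20.95
tcp_pos: [0.983, 0.247, 0.2953]
tool_rot: [0.978, 0.141, 0.152, -0.027]
force: [-0.5, -0.2, -4.9]
finger_gap: 0.321
```

Emit:
move_arm:
  deltas:
    - [1, 0.05, -0.1, 0, 0]
    - [1, 0.05, -0.1, 0, 0]
    - [1, 0.05, -0.1, 0, 0]
    - [1, 0.05, -0.1, 0, 0]
    - [1, 0.05, -0.1, 0, 0]
    - [1, 0.05, -0.1, 0, 0]
    - [1, 0.05, -0.1, 0, 0]
    - [1, 0.05, -0.1, 0, 0]

```text
t: 21.62
tcp_pos: [0.9882, 0.2466, 0.3126]
tool_rot: [0.975, 0.14, 0.169, -0.028]
force: [0.2, -0.9, -4.7]
finger_gap: 0.323
```

```bash
python3 d.py 1.0 .29 .29 0.285;python3 -c "
from h import *
print(manip.sense()['q'])"
```

```text
t 21.6167 tcp [0.9882 0.2466 0.3126] yaw 0.2844196485538583 z [ 0.321   0.1028 -0.9415] F [ 0.157  -0.9014 -4.6831] gap 0.3227966060212976 q6 1.411148873196764 
 delta [ 0.0364 -0.0953  0.0738] -0.0011607028922835383
[0.11489357 1.01057374 0.21908144 0.06537769 1.57421435 1.41114887]
```

Emit:
move_arm:
  deltas:
    - [1, 0.05, 0, 0, 0]
    - [1, 0.05, 0, 0, 0]
    - [1, 0.05, 0, 0, 0]
    - [1, 0.05, 0, 0, 0]
    - [1, 0.05, 0, 0, 0]
    - [1, 0.05, 0, 0, 0]
    - [1, 0.05, 0, 0, 0]
    - [1, 0.05, 0, 0, 0]

```text
t: 22.28
tcp_pos: [0.9987, 0.248, 0.3141]
tool_rot: [0.972, 0.14, 0.185, -0.03]
force: [-0.5, 0.3, -4.9]
finger_gap: 0.32
```

Emit:
move_arm:
  deltas:
    - [1, 0.05, 0, 0, 0]
    - [1, 0.05, 0, 0, 0]
    - [1, 0.05, 0, 0, 0]
    - [1, 0.05, 0, 0, 0]
    - [1, 0.05, 0, 0, 0]
    - [1, 0.05, 0, 0, 0]
    - [1, 0.05, 0, 0, 0]
    - [1, 0.05, 0, 0, 0]

```text
t: 22.95
tcp_pos: [1.0066, 0.2489, 0.3229]
tool_rot: [0.969, 0.139, 0.201, -0.032]
force: [-0.6, -0.2, -4.3]
finger_gap: 0.318
```

Emit:
move_arm:
  deltas:
    - [1, 0.05, 0, 0, 0]
    - [1, 0.05, 0, 0, 0]
    - [1, 0.05, 0, 0, 0]
    - [1, 0.05, 0, 0, 0]
    - [1, 0.05, 0, 0, 0]
    - [1, 0.05, 0, 0, 0]
    - [1, 0.05, 0, 0, 0]
    - [1, 0.05, 0, 0, 0]

```text
t: 23.62
tcp_pos: [1.0125, 0.2493, 0.3372]
tool_rot: [0.966, 0.138, 0.217, -0.033]
force: [0.5, -0.5, -5.3]
finger_gap: 0.319
```

```bash
python3 d.py 1.0 .29 .29 0.285;python3 -c "
from h import *
print(manip.sense()['q'])"
```

```text
t 23.6167 tcp [1.0125 0.2493 0.3372] yaw 0.2837226879887736 z [ 0.4102  0.1241 -0.9035] F [ 0.4504 -0.4603 -5.2579] gap 0.31926931702617073 q6 1.4080160676461724 
 delta [-0.0519 -0.1061  0.1066] -0.002554624022452767
[0.11095009 0.9965555  0.21905472 0.07821791 1.48979527 1.40801607]
```

Tilt is 0.443 rad with the right azimuth; two more calls.

Emit:
move_arm:
  deltas:
    - [1, 0.05, 0.1, 0, 0]
    - [1, 0.05, 0.1, 0, 0]
    - [1, 0.05, 0.1, 0, 0]
    - [1, 0.05, 0.1, 0, 0]
    - [1, 0.05, 0.1, 0, 0]
    - [1, 0.05, 0.1, 0, 0]
    - [1, 0.05, 0.1, 0, 0]
    - [1, 0.05, 0.1, 0, 0]

```text
t: 24.28
tcp_pos: [1.0234, 0.2514, 0.3369]
tool_rot: [0.962, 0.138, 0.233, -0.035]
force: [1.1, -0.0, -4.6]
finger_gap: 0.322
```

Emit:
move_arm:
  deltas:
    - [1, 0.05, 0.1, 0, 0]
    - [1, 0.05, 0.1, 0, 0]
    - [1, 0.05, 0.1, 0, 0]
    - [1, 0.05, 0.1, 0, 0]
    - [1, 0.05, 0.1, 0, 0]
    - [1, 0.05, 0.1, 0, 0]
    - [1, 0.05, 0.1, 0, 0]
    - [1, 0.05, 0.1, 0, 0]

```text
t: 24.95
tcp_pos: [1.0315, 0.2528, 0.3443]
tool_rot: [0.958, 0.137, 0.249, -0.036]
force: [0.4, -0.8, -4.1]
finger_gap: 0.319
```

```bash
cat > n.py <<'E'
# nipple relative: target TCP for coupler-to-nipple distance s along axis (m before home)
import sys
from d import *
N=np.array([.584,-.107,.1138]); y=.285; n=np.array([-.5*np.cos(y),-.5*np.sin(y),np.cos(np.pi/6)])
s=manip.sense(); R=Ro.from_quat(s['tool_rot']).as_matrix(); tz=R[:,2]
print('angle tool/nipple',np.arccos(-tz@n))
g=float(sys.argv[2]) if len(sys.argv)>2 else .030   # grasp point height over gun origin
dist=float(sys.argv[1])
T=N+n*dist-tz*(.096+g-.008)   # coupler at N+n*dist; TCP is 8 mm ahead of grasp
print('target',T); delta(T,.285,s); print(s['q'])
E
python3 n.py .08
python3 - <<'E'
from h import *
p,d=snap('side','s14')
cv2.imwrite('pics/m14.png',cv2.resize(p[0:240,300:620],(800,600),interpolation=cv2.INTER_CUBIC)[:600,:,::-1])
q,d=snap('top','t14')
cv2.imwrite('pics/m14t.png',q[:240,100:420,::-1])
E
```

```text
angle tool/nipple 0.015210908561230427
target [ 0.4905 -0.1345  0.2862]
t 24.95 tcp [1.0315 0.2528 0.3443] yaw 0.2835052046402929 z [ 0.467   0.1373 -0.8735] F [ 0.4026 -0.7711 -4.0512] gap 0.3188911933516276 q6 1.4061148111019388 
 delta [-1.4416  0.5503 -0.6377] -0.0029895907194141813
[0.1101 0.9993 0.219  0.0863 1.422  1.4061]
```

View pics/m14.png

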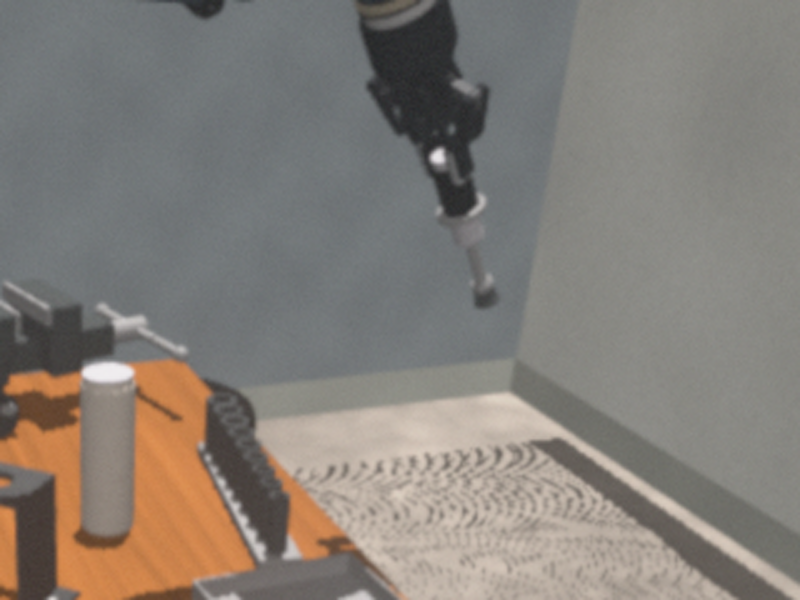

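Emit:
move_arm:
  deltas:
    - [-0.03, 0.012, -0.013, 0, 0]
    - [-0.09, 0.035, -0.04, 0, 0]
    - [-0.17, 0.065, -0.075, 0, 0]
    - [-0.25, 0.095, -0.11, 0, 0]
    - [-0.33, 0.125, -0.146, 0, 0]
    - [-0.41, 0.156, -0.18, 0, 0]
    - [-0.49, 0.187, -0.217, 0, 0]
    - [-0.57, 0.217, -0.252, 0, 0]

```text
t: 25.72
tcp_pos: [0.816, 0.0989, 0.3222]
tool_rot: [0.958, 0.137, 0.25, -0.036]
force: [0.3, -1.5, -4.2]
finger_gap: 0.319
```

```bash
python3 n.py .08
```

```text
angle tool/nipple 0.013524702144997939
target [ 0.4903 -0.1344  0.2861]
t 25.7167 tcp [0.816  0.0989 0.3222] yaw 0.284302859008253 z [ 0.4687  0.1367 -0.8727] F [ 0.2893 -1.4628 -4.2103] gap 0.31904460283549857 q6 1.1101874422071705 
 delta [-0.869   0.3316 -0.3826] -0.0013942819834937836
[-0.0831  0.5289  1.2258  0.2224  0.9177  1.1102]
```

Emit:
move_arm:
  deltas:
    - [-0.09, 0.035, -0.04, 0, 0]
    - [-0.18, 0.07, -0.08, 0, 0]
    - [-0.27, 0.105, -0.12, 0, 0]
    - [-0.36, 0.14, -0.16, 0, 0]
    - [-0.45, 0.175, -0.2, 0, 0]
    - [-0.54, 0.208, -0.24, 0, 0]
    - [-0.62, 0.238, -0.275, 0, 0]
    - [-0.68, 0.26, -0.3, 0, 0]

```text
t: 26.38
tcp_pos: [0.5605, -0.0846, 0.2944]
tool_rot: [0.958, 0.137, 0.249, -0.034]
force: [-0.9, -0.3, -4.6]
finger_gap: 0.322
```

```bash
python3 n.py .08
```

```text
angle tool/nipple 0.014906248929090355
target [ 0.4903 -0.134   0.2861]
t 26.3833 tcp [ 0.5605 -0.0846  0.2944] yaw 0.28510357754811 z [ 0.4686  0.1338 -0.8732] F [-0.8796 -0.3349 -4.603 ] gap 0.3215444461280325 q6 0.4194753519136352 
 delta [-0.1875  0.0695 -0.0808] 0.00020715509621993533
[-0.5587  0.205   1.837   0.5215  0.813   0.4195]
```

Emit:
move_arm:
  deltas:
    - [-0.07, 0.026, -0.03, 0, 0]
    - [-0.14, 0.05, -0.06, 0, 0]
    - [-0.187, 0.07, -0.08, 0, 0]
    - [-0.187, 0.07, -0.08, 0, 0]
    - [-0.187, 0.07, -0.08, 0, 0]
    - [-0.187, 0.07, -0.08, 0, 0]
    - [-0.187, 0.07, -0.08, 0, 0]
    - [-0.187, 0.07, -0.08, 0, 0]

```text
t: 27.05
tcp_pos: [0.4936, -0.132, 0.2854]
tool_rot: [0.958, 0.138, 0.249, -0.036]
force: [0.3, -0.2, -4.6]
finger_gap: 0.322
```

```bash
python3 n.py .05
python3 - <<'E'
from h import *
p,d=snap('side','s15')
cv2.imwrite('pics/m15.png',cv2.resize(p[140:340,260:420],(640,800),interpolation=cv2.INTER_CUBIC)[:600,:,::-1])
q,d=snap('top','t15')
cv2.imwrite('pics/m15t.png',cv2.resize(q[180:280,300:400],(600,600),interpolation=cv2.INTER_CUBIC)[:,:,::-1])
E
```

```text
angle tool/nipple 0.014465931651722507
target [ 0.5048 -0.1302  0.2601]
t 27.05 tcp [ 0.4936 -0.132   0.2854] yaw 0.2859963497809269 z [ 0.4678  0.137  -0.8732] F [ 0.3429 -0.1503 -4.5529] gap 0.3218762160805308 q6 0.18025387968348916 
 delta [-0.0062  0.0035  0.0689] 0.0019926995618537724
[-0.7598  0.1513  1.941   0.5859  0.8669  0.1803]
```

View pics/m15.png

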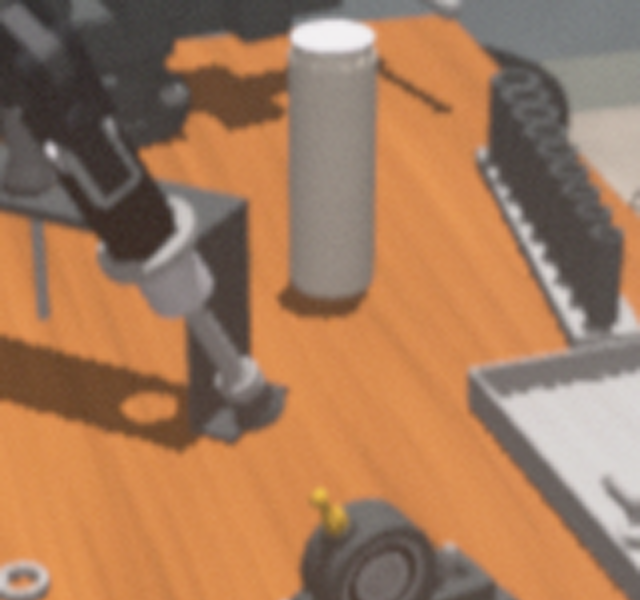

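View pics/m15t.png

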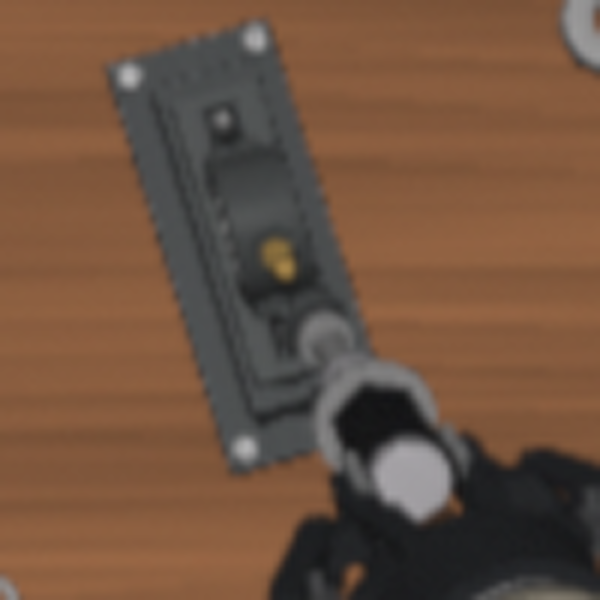

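```bash
cat > ov.py <<'E'
import sys
from d import *
def gunpts(s,g=.030):
    R=Ro.from_quat(s['tool_rot']).as_matrix(); tz=R[:,2]; o=s['tcp_pos']+tz*(g-.008)
    return np.array([o-tz*h for h in(.066,.0,-.034,-.083,-.109)])
def ov(tag,boxes,s):
    N=np.array([.584,-.107,.1138]); y=.285; n=np.array([-.5*np.cos(y),-.5*np.sin(y),np.cos(np.pi/6)])
    out=[]
    for nm,f,(x,y0,w,h) in boxes:
        p=cv2.imread(f'pics/{f}.png')[y0:y0+h,x:x+w]; k=min(400/w,600/h); p=cv2.resize(p,None,fx=k,fy=k,interpolation=cv2.INTER_CUBIC)
        for X,c in((gunpts(s),(0,255,0)),([N,N-n*.014],(255,0,255))):
            for u,v in proj(nm,X): cv2.circle(p,(int((u-x+.5)*k),int((v-y0+.5)*k)),3,c,-1)
        q=np.zeros((600,400,3),np.uint8); q[:p.shape[0],:p.shape[1]]=p[:600,:400]; out.append(q)
    cv2.imwrite(f'pics/{tag}.png',np.hstack(out))
if __name__=='__main__':
    ov('ov15',[('side','s15',(265,160,95,140)),('top','t15',(320,205,75,70))],manip.sense())
E
python3 ov.py
```

```text
(no output)
```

View pics/ov15.png

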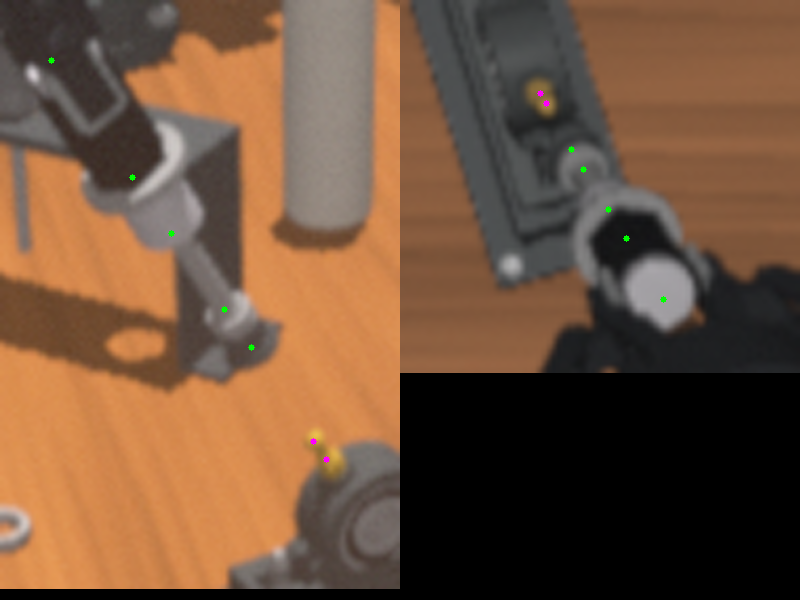

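```bash
python3 n.py .018 | grep delta
```

```text
delta [-0.004   0.0044  0.1484] 0.0011337555119523834
```

Emit:
move_arm:
  deltas:
    - [-0.004, 0.004, 0.02, 0, 0]
    - [-0.004, 0.004, 0.05, 0, 0]
    - [-0.004, 0.004, 0.08, 0, 0]
    - [-0.004, 0.004, 0.11, 0, 0]
    - [-0.004, 0.004, 0.135, 0, 0]
    - [-0.004, 0.004, 0.148, 0, 0]
    - [-0.004, 0.004, 0.148, 0, 0]
    - [-0.004, 0.004, 0.148, 0, 0]

```text
t: 27.82
tcp_pos: [0.5197, -0.126, 0.2321]
tool_rot: [0.958, 0.137, 0.249, -0.036]
force: [0.4, 0.1, -3.6]
finger_gap: 0.321
```

```bash
python3 n.py .008
python3 - <<'E'
from ov import *
snap('side','s16'); snap('top','t16')
ov('ov16',[('side','s16',(275,200,95,100)),('top','t16',(320,200,60,60))],manip.sense())
E
```

```text
angle tool/nipple 0.015477554692573453
target [ 0.5251 -0.1244  0.2238]
t 27.8167 tcp [ 0.5197 -0.126   0.2321] yaw 0.28368431581412856 z [ 0.4666  0.138  -0.8736] F [ 0.4046  0.1131 -3.6455] gap 0.32074216499992575 q6 0.11581833775458693 
 delta [0.0022 0.     0.0249] -0.002631368371742937
[-0.7024  0.2708  1.9693  0.6644  0.7205  0.1158]
```

View pics/ov16.png

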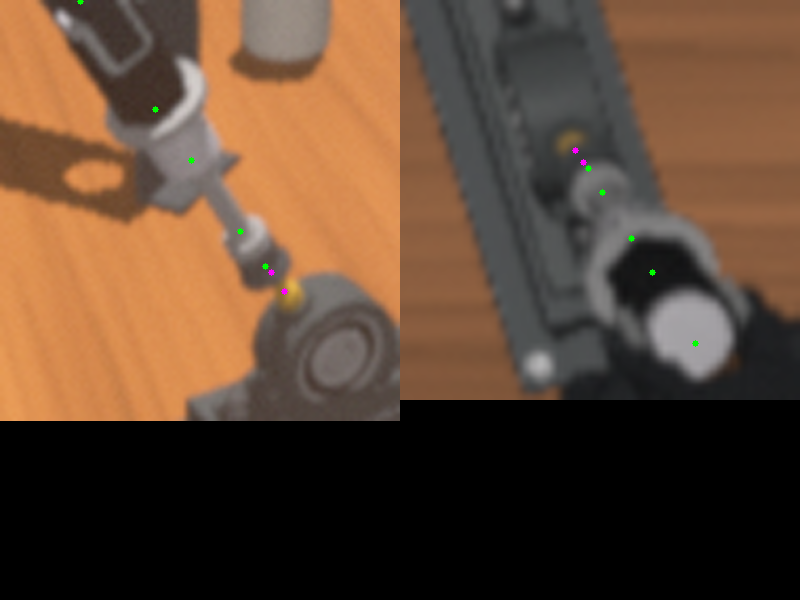

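Emit:
move_arm:
  deltas:
    - [0.002, 0, 0.005, 0, 0]
    - [0.002, 0, 0.01, 0, 0]
    - [0.002, 0, 0.015, 0, 0]
    - [0.002, 0, 0.02, 0, 0]
    - [0.002, 0, 0.025, 0, 0]
    - [0.002, 0, 0.03, 0, 0]
    - [0.002, 0, 0.03, 0, 0]
    - [0.002, 0, 0.03, 0, 0]

```text
t: 28.58
tcp_pos: [0.5259, -0.1243, 0.2223]
tool_rot: [0.958, 0.137, 0.249, -0.036]
force: [-0.4, 0.3, -3.2]
finger_gap: 0.322
```

```bash
python3 n.py 0
python3 - <<'E'
from ov import *
snap('side','s17'); snap('top','t17')
ov('ov17',[('side','s17',(275,200,95,100)),('top','t17',(320,200,60,60))],manip.sense())
E
```

```text
angle tool/nipple 0.015027436157236071
target [ 0.5289 -0.1232  0.2169]
t 28.5833 tcp [ 0.5259 -0.1243  0.2223] yaw 0.28348096901661785 z [ 0.4672  0.1373 -0.8734] F [-0.3667  0.2797 -3.2426] gap 0.3220470659234238 q6 0.10360001580234258 
 delta [ 0.0003 -0.0006  0.0156] -0.0030380619667642605
[-0.689   0.2948  1.971   0.6825  0.6931  0.1036]
```

View pics/ov17.png

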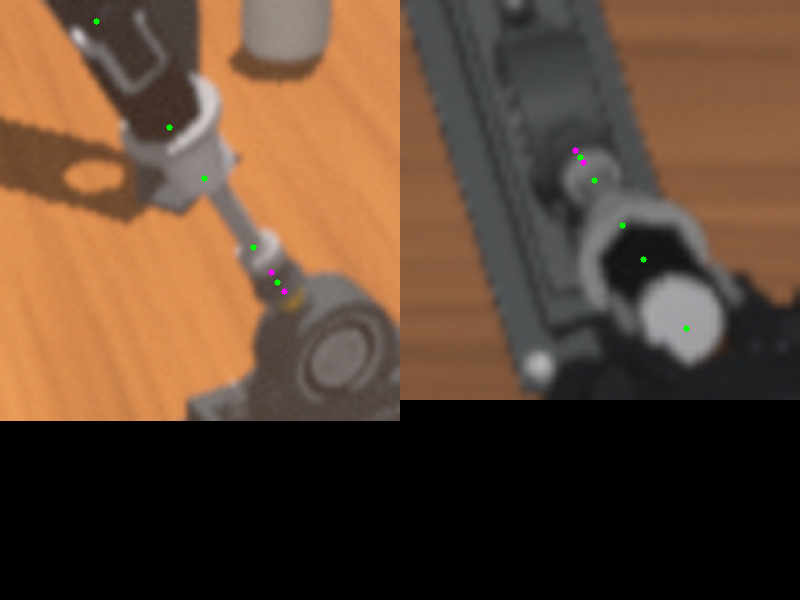

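Emit:
move_arm:
  deltas:
    - [0, 0, 0.005, 0, 0]
    - [0, 0, 0.01, 0, 0]
    - [0, 0, 0.015, 0, 0]
    - [0, 0, 0.02, 0, 0]
    - [0, 0, 0.025, 0, 0]
    - [0, 0, 0.03, 0, 0]
    - [0, 0, 0.03, 0, 0]
    - [0, 0, 0.03, 0, 0]

```text
t: 29.35
tcp_pos: [0.5316, -0.1228, 0.2125]
tool_rot: [0.958, 0.137, 0.249, -0.036]
force: [-6.8, 0.1, 7.7]
finger_gap: 0.321
```

```bash
python3 n.py 0
python3 - <<'E'
from ov import *
snap('side','s18'); snap('top','t18')
ov('ov18',[('side','s18',(275,200,95,100)),('top','t18',(320,200,60,60))],manip.sense())
E
```

```text
angle tool/nipple 0.014273770529734347
target [ 0.5288 -0.1232  0.2168]
t 29.35 tcp [ 0.5316 -0.1228  0.2125] yaw 0.28413331295529864 z [ 0.4679  0.1371 -0.8731] F [-6.7503  0.0733  7.6725] gap 0.3210210861853985 q6 0.08706329591862137 
 delta [-0.0009 -0.001  -0.0129] -0.0017333740894027727
[-0.6773  0.3183  1.973   0.7029  0.6674  0.0871]
```

View pics/ov18.png

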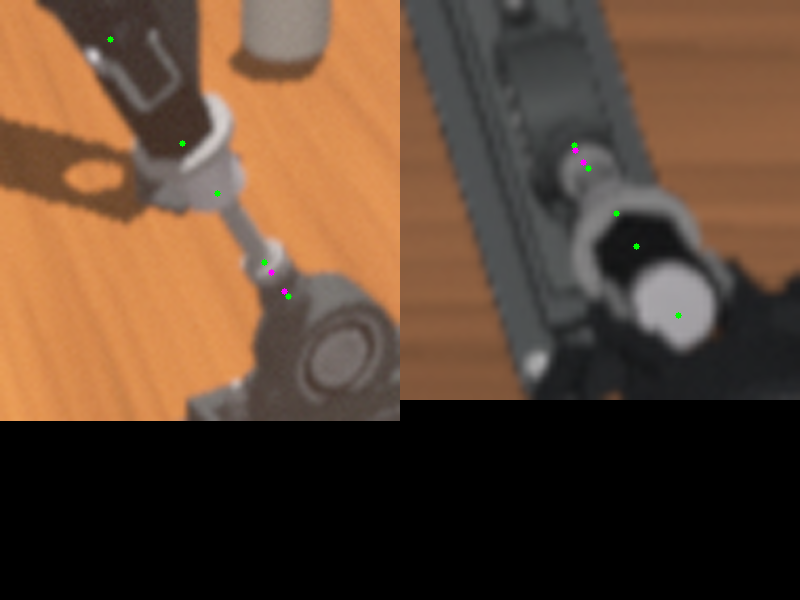

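Emit:
move_arm:
  deltas:
    - [0, 0, 0.004, 0, 0]
    - [0, 0, 0.008, 0, 0]
    - [0, 0, 0.012, 0, 0]
    - [0, 0, 0.016, 0, 0]
    - [0, 0, 0.02, 0, 0]
    - [0, 0, 0.022, 0, 0]
    - [0, 0, 0.022, 0, 0]
    - [0, 0, 0.022, 0, 0]

```text
t: 30.12
tcp_pos: [0.5357, -0.1217, 0.2053]
tool_rot: [0.958, 0.137, 0.25, -0.036]
force: [-9.6, -1.1, 10.6]
finger_gap: 0.32
```

```bash
python3 n.py 0
python3 - <<'E'
from ov import *
snap('side','s19'); snap('top','t19')
ov('ov19',[('side','s19',(275,200,95,100)),('top','t19',(320,200,60,60))],manip.sense())
E
```

```text
angle tool/nipple 0.013816721903071419
target [ 0.5287 -0.1231  0.2168]
t 30.1167 tcp [ 0.5357 -0.1217  0.2053] yaw 0.2845195428268707 z [ 0.4685  0.1367 -0.8728] F [-9.6115 -1.051  10.5747] gap 0.3196703691068338 q6 0.07415253474918483 
 delta [-0.0014 -0.0015 -0.0337] -0.0009609143462583347
[-0.6689  0.3357  1.9742  0.7187  0.6486  0.0742]
```

View pics/ov19.png

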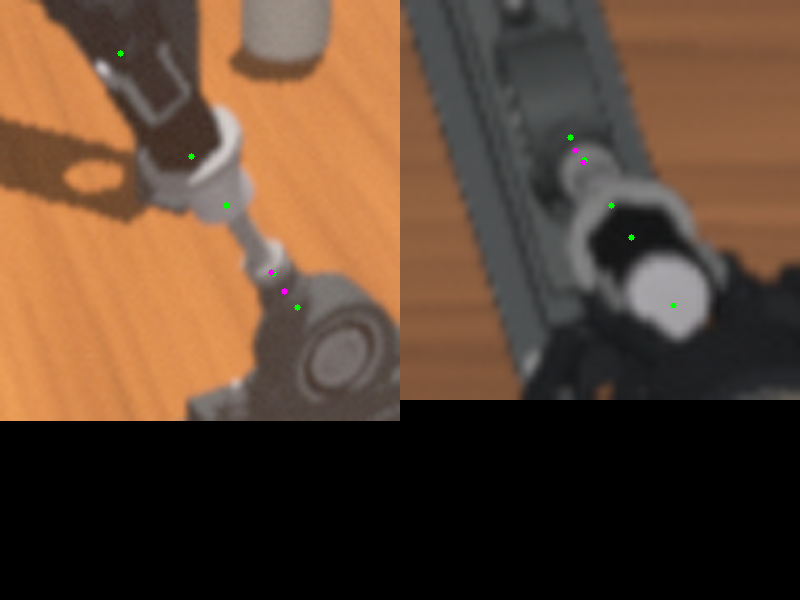

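Emit:
move_arm:
  deltas:
    - [0, 0, 0.001, 0, 0]
    - [0, 0, 0.002, 0, 0]
    - [0, 0, 0.002, 0, 0]
    - [0, 0, 0.002, 0, 0]
    - [0, 0, 0.002, 0, 0]
    - [0, 0, 0.002, 0, 0]
    - [0, 0, 0.002, 0, 0]
    - [0, 0, 0.002, 0, 0]

```text
t: 30.88
tcp_pos: [0.536, -0.1216, 0.2047]
tool_rot: [0.958, 0.137, 0.25, -0.036]
force: [-10.0, -1.5, 10.8]
finger_gap: 0.315
```

```bash
python3 n.py 0
python3 - <<'E'
from ov import *
for i in range(3):
    snap('side','s2%d'%i); s=manip.sense(); f=s['force']-np.array([.0,.1,-3.9]); print(s['tcp_pos'],f,np.linalg.norm(f),abs(s['qd']).max())
p=cv2.imread('pics/s22.png'); cv2.imwrite('pics/m22.png',cv2.resize(p[190:335,270:430],(662,600),interpolation=cv2.INTER_CUBIC))
E
```

```text
angle tool/nipple 0.013694712567734791
target [ 0.5287 -0.1231  0.2168]
t 30.8833 tcp [ 0.536  -0.1216  0.2047] yaw 0.28459128031104963 z [ 0.4686  0.1365 -0.8728] F [-10.0243  -1.4612  10.8459] gap 0.3150402469952723 q6 0.07290031579154037 
 delta [-0.0016 -0.0016 -0.0354] -0.0008174393779007971
[-0.6683  0.337   1.9743  0.7202  0.647   0.0729]
[ 0.536  -0.1216  0.2047] [-9.1222 -1.4119 14.2332] 16.96438042343434 0.0012354256640377838
[ 0.536  -0.1216  0.2047] [-8.6399 -2.0036 15.0213] 17.444245127904594 0.0007891433066396435
[ 0.536  -0.1216  0.2047] [-8.1704 -1.418  14.9891] 17.13007726223609 0.0013761612103301412
```

View pics/m22.png

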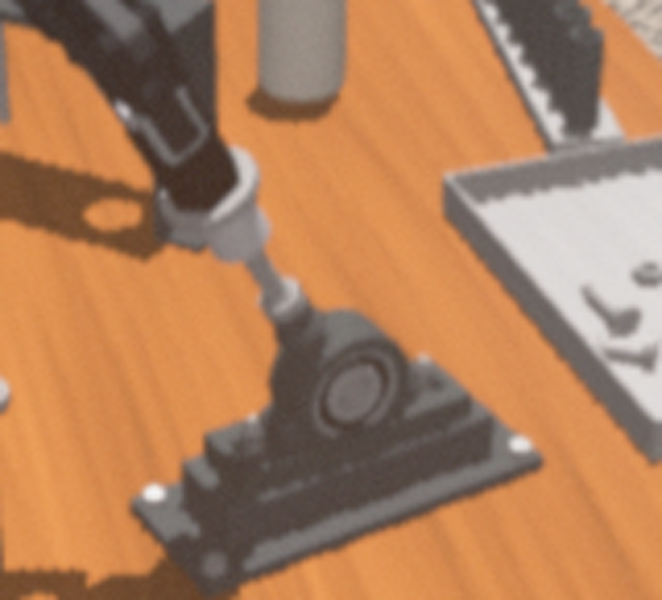

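```bash
python3 -c "
from station import manip
print(manip.sign_off())"
```

```text
the job is handed in; nothing more can be done
None
```

The bearing is seated over both studs with its nipple at the robot's end, and I let go of it. The grease gun is snapped onto the nipple and still gripped and held pressed in. I handed in at about 31 s; the hand-in reported no verdict.

**How it went**
- **Gun grip:** the first grip on the gun came out across the hexagon's corners. I reopened, turned 30 degrees and regripped on the flats.
- **Gun tilt:** the moves only shift and twist the tool, so I could not command a tilt directly. I pushed the arm against its reach limit call by call until the tool had leaned about 30 degrees, then brought it back to the nipple.

**Last checks**

| Check | Reading |
|---|---|
| Tool axis to expected nipple axis | 0.014 rad (limit 0.15) |
| Push along the axis | about 17 N, so a stroke of about 14 mm by the spring rate (11 needed) |
| Advance past home, from position | about 14 mm, which agrees |
| Arm | still (joint speeds about 0.001 rad/s) |
| Gun origin height | about 0.185 m, well clear of the rack |

- **Bearing and coupler:** the last side picture shows the bearing down on its studs with the coupler over the nipple.
- **Not measured directly:** the stroke, the snap and the coupler-to-nipple distance are inferred from force, tool position and pictures. The seat and bearing fits from the side camera scattered by a few millimetres, so I relied on the top view and on the force readings while lowering.

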